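# Clamp the middle heel block: lift the lockout collar, shift the lever across

## Task

Of the three leather heel blocks, set the middle-sized one (50 mm long) down gently in the middle of the heel machine's open clamp, flat on the deck and lengthways between the fence and the jaw, and let go of it. Then close the clamp with the lever: pull up the lever's spring-loaded orange lockout collar, push the lever across over the gate from its right-hand notch fully home to the left, let the collar drop into the left-hand notch and let go. Leave the other heels and everything else on the bench where they are.

Things in the scene. Friction and masses are not known exactly. Their poses are not given: they have to be found in the camera images.
- heel50_mid (a point): heel block 50 mm long (middle of three look-alikes), 36 wide, 36 high, brown leather layers on a black bottom, loose on the table before the machine, bottom down; from above one end is square, the other half round. Point at its centre, 18 mm up. x: lengthways to the round end; y: across (flat sides, to grip on); z up. About 90 g
- heel40_mid (a point): heel block 40 mm long (shortest of three look-alikes), 36 wide, 36 high, brown leather layers on a black bottom, loose on the table before the machine, bottom down; from above one end is square, the other half round. Point at its centre, 18 mm up. x: lengthways to the round end; y: across (flat sides, to grip on); z up. About 90 g
- heel60_mid (a point): heel block 60 mm long (longest of three look-alikes), 36 wide, 36 high, brown leather layers on a black bottom, loose on the table before the machine, bottom down; from above one end is square, the other half round. Point at its centre, 18 mm up. x: lengthways to the round end; y: across (flat sides, to grip on); z up. About 90 g
- bed (a point): centre of the open clamp of the dark green heel machine, on its flat steel deck, 30 mm above the table. x: clamping direction, away from the robot; y: left; z up. Fixed fence on the near side, face at x = -41 mm; moving jaw opposite, face at +41 mm when open. Both 74 mm wide, 24 mm high. Deck clear 40 mm to both sides along y. Closing, the jaw pushes the block to the fence; either end may face it
- jaw (a joint): travel of the clamp's jaw towards the fence, m: 0 = open (82 mm between the faces). Driven by the lever only, 64 mm per rad: 32 mm (faces 50 mm apart) at lever 0.50
- pivot (a point): point on the lever's hinge axis, inside the sloping console at the machine's right end. Axes fixed to the console: z out of its sloping face, up and towards the robot, 28 deg from vertical; y to the left, along the lever's travel; x up the slope = hinge axis. The face is 75 mm out along z. The gate is two dark steel humps in its middle, 75 to 100 mm out, 22 mm wide along y
- tube_mid (a point): middle of the axis of the fixed white light tube (22 mm thick, 200 mm long, along this frame's y) that hangs 285 mm above the table, over and about 20 mm beyond the collar. It leaves no room for a gripper pointing straight down on the collar; one tilted like the console (28 deg, pointing down and away from the robot) clears it
- collar_mid (a point): centre of the orange collar with black rings on the lever: a cylinder 32 mm across, 30 mm long, its axis (this frame's z, outwards) along the lever, 135 mm from the hinge axis while down; moves with the collar. Beyond it the rod ends in a black ball 18 mm across, its top 48 mm beyond this point. Nothing within 30 mm beside it; 34 mm further in is its steel cross-bar, which the gate stops
- lever (a joint): lever angle about the hinge, rad: 0 = in the right-hand notch, leaning 0.24 rad right (clamp open); 0.24 = along the console's z; 0.51 = left stop, leaning 0.27 left (clamp closed; the block may stop it at about 0.50). Light friction, stays where left. With the collar down the gate stops it within about 0.05; the collar drops into the left-hand notch from about 0.46 on
- collar (a joint): lift of the collar along the lever, m: 0 = down (locking), 0.016 = fully up against its stop; above about 0.011 it clears the gate. A spring pulls it down (5 N at 0, 7 N at the top)
- polish_tin: round polish tin, 77 mm across, 23 mm high, brown lid, in front of the machine; bystander; origin under its centre
- awl: awl like a screwdriver, 140 mm long, lying in front of the machine; bystander; origin at table level under it
- polish_brush: long-handled brush lying left of the heel blocks; bystander; origin at table level under it
- shoe_hammer: hammer lying right of the heel blocks; bystander; origin at table level under it
- dye_jar: amber jar of dye, 60 mm across, 100 mm high, right of the machine; bystander; origin under its centre
- glue_bottle: white jar, 56 mm across, 140 mm high, right of the machine; bystander; origin under its centre
- shoe_last: wooden shoe last, about 260 mm long and 105 mm high, left of the machine; bystander; origin under its middle
Things that resemble listed ones, but are neither listed nor needed, are in the scene too. Leave any purple look-alike of the part that bears heel50_mid alone.

How it is judged (in metres and radians):
On the way, in this order (a step that is already met when the one before it is completed fails the run):
1. the 50 mm heel block lies flat and lengthways in the middle of the open clamp, let go, the lever still on the right (x of heel50_mid in the frame of bed between -0.02 and 0.02 m and y of heel50_mid in the frame of bed between -0.02 and 0.02 m and z of heel50_mid in the frame of bed between 0.012 and 0.024 m and angle between heel50_mid's own z axis and vertical below 0.12 rad and angle between the x axis of heel50_mid and the x axis of bed, either way round below 0.17 rad and value of joint lever below 0.1 rad and contact force between the fingers and heel50 below 0.1 N and linear speed of heel50 below 0.03 m/s), for 0.2 s.
2. the collar is lifted clear of the gate, the lever still on the right (value of joint collar above 0.008 m and value of joint lever below 0.16 rad).
3. the lever is across on the left (value of joint lever above 0.44 rad), for 0.1 s.
At the end, for the whole second after the job is handed in: The 50 mm heel lies flat and lengthways (10 deg) on the deck between fence and closed jaw, within 20 mm of the middle across, at rest; lever on the left (above 0.44 rad), collar down (under 4 mm); the other heels and bystanders within 40 mm of where they were (x of heel50_mid in the frame of bed between -0.023 and -0.005 m and y of heel50_mid in the frame of bed between -0.02 and 0.02 m and z of heel50_mid in the frame of bed between 0.012 and 0.024 m and angle between heel50_mid's own z axis and vertical below 0.12 rad and angle between the x axis of heel50_mid and the x axis of bed, either way round below 0.17 rad and value of joint lever above 0.44 rad and value of joint collar below 0.004 m and linear speed of heel50 below 0.02 m/s and distance of each of polish_tin, awl, polish_brush, shoe_hammer, dye_jar, glue_bottle, shoe_last, heel40_mid, heel60_mid from where it was at the start of the episode below 0.04 m); the robot touches nothing.
It fails at once if a bystander or another heel block is shifted by more than 40 mm (not (distance of polish_tin from where it was at the start of the episode below 0.04 m) or not (distance of awl from where it was at the start of the episode below 0.04 m) or not (distance of polish_brush from where it was at the start of the episode below 0.04 m) or not (distance of shoe_hammer from where it was at the start of the episode below 0.04 m) or not (distance of dye_jar from where it was at the start of the episode below 0.04 m) or not (distance of glue_bottle from where it was at the start of the episode below 0.04 m) or not (distance of shoe_last from where it was at the start of the episode below 0.04 m) or not (distance of heel40_mid from where it was at the start of the episode below 0.04 m) or not (distance of heel60_mid from where it was at the start of the episode below 0.04 m)).
It fails at once if the heel block is dropped or thrown (free of the fingers and faster than 0.7 m/s) (contact force between the fingers and heel50 below 0.05 N and linear speed of heel50 above 0.7 m/s).
It also fails if it takes over 58 s, if anything falls off the work surface, if the arm or the gripper's body presses on something with over 40 N, if the wrist force passes 120 N, or if a joint passes its speed limit or range.

## Robot

A 6-joint arm with a two-finger parallel gripper is mounted at the origin on the work surface. World frame = base frame: x ahead of the robot, y to its left, z up, the work surface at z = 0. Lengths are in mm, angles in degrees, forces in N, time in s.
With the tool pointing down it reaches from about 300 to 850 mm from the base axis. Payload 4.2 kg.
Tool frame: the origin (TCP) lies at the very end of the fingers, on their centre line; the grasp point (between the pads) lies 19 mm behind it (env.grasp_offset is the distance from the TCP to the grasp point, in mm); z points along the fingers, y is the line along which they close (so a half turn about z gives the same grasp; the last joint's range is limited). The gripper opens to 91 mm and grips with 3 to 60 N. Pads are 32 mm wide; open, the fingers measure 118 mm over their backs; the gripper's body (76 mm by 178 mm) begins 60 mm behind the grasp point.
Start: joints at [73.625, 18.312, 89.639, -0, 72.044, -1.146], TCP at [151.044, 554.827, 174.276] pointing down, gripper open.
Joint ranges: [-177.97, 177.97], [-48.28, 115.42], [12.27, 149.76], [-77.06, 257.06], [2.81, 150.46], [-146.56, 146.56]. Speed limits (degrees/s): [147.25, 147.25, 180, 180, 180, 180].

## Interface

Orientations are given as [roll, pitch, yaw] about the fixed x, y, z axes, in that order (R = Rz(yaw) Ry(pitch) Rx(roll)).
In Python, from workcell import env gives the robot as it stands. The module is installed in compiled form; this text tells all that it offers.
- The arm moves only by the tool send_rows, never from a script. Its argument "motion" is a list of rows, each an object of numbers: "tx", "ty", "tz": the shift along the tool's x, y, z in units of 500 mm (1.0 is 500 mm); "rx", "ry", "rz": the turn, a rotation vector about the tool's x, y, z in units of 30 degrees (1.0 is 30 degrees); "gripper": the closure, from -1 (fully open) to 1 (shut). In form: [{"tx": .., "ty": .., "tz": .., "rx": .., "ry": .., "rz": .., "gripper": ..}, ...]. A call has 1 to 12 rows; each row shifts and turns the commanded pose from where the row before left it, along the tool's axes as they then stand; what a row does not reach is not made up. A row lasts 1/8 s, in which the tool goes at most 62.5 mm and 10.7 degrees, less where a joint would pass 70% of its speed; a pose out of reach is approached as far as the arm can. A call with a number of a shift or a turn outside -1 to 1 is refused whole. A call with a gripper value outside its range is refused whole. The fingers move at their own pace and stop on an object; "grip_force" is the grip in N (left out, the last holds). Time passes only in rows, so rows that do not move let the fingers close. It gives the time, the measured TCP pose, the force, the opening and the grip force at its end, in the units of the state.
- env.state(): the state, without advancing time (a new reading comes with each control period).
- env.grab_frame(name): name is "scene" or "top"; returns a dict with "frame" (384x512x3 uint8, red, green, blue), "vertical_fov" (degrees; the focal length in pixels is half the picture's height over the tangent of half this angle, whatever the lens; pixels are square), "cx", "cy" (the principal point, pixels), "rvec" (rotation vector, rad) and "tvec" (3), from world to camera coordinates, as OpenCV has them. Camera axes: x right, y down, z forward; pixel columns grow to the right and rows downward; lengths in mm; the calibration is good to about 2 mm. A picture is of the moment at which its call begins. There is no depth.
- env.job_done(): hands the job in; it is judged then, once.
The state is a dict: "time_s": time; "qpos": joint angles; "qvel": joint speeds; "effort": joint torques, N m; "ee_pos": TCP position; "ee_rot": TCP orientation; "force": force on the tool from outside, world axes, zero at the start; "torque": the same for the moment, N m; "gripper_width": finger opening in mm; "gripper_force": force on a finger pad.
Only numpy, scipy, OpenCV 4.12 (cv2) and the standard library are available. Lean on these libraries where they do the work, as an engineer would, in place of code of your own. Each camera call takes 0.05 s, during which the arm holds its last target. There are 200 camera calls.

## Working session

There is one attempt and no reset: what is moved stays moved. The work goes in short steps, Python scripts to look and compute and a tool call to move; the robot and the scene stay as the last step left them, time stands still between calls to the robot, and variables do not carry over. Pictures are saved under pics/ and viewed, at most 10 in all, crops included, and the job is handed in when it is done.

Besides the shell and the picture viewer there is one more tool, called after "Request:" as name(argument=value, ...), one argument or row to a line, values as JSON. send_rows: Moves the arm, as the interface text tells. Shifts and turns lie within -1 to 1; 1 stands for 500 mm of shift or 30 degrees of turn. Its arguments: {"type":"object","properties":{"motion":{"type":"array"},"grip_force":{"type":"number"}},"required":["motion"]}

```bash
mkdir -p pics
cat > h.py <<'E'
import numpy as np, cv2, json
from workcell import env
from scipy.spatial.transform import Rotation as Ro
def grab(name,fn=None):
    f=env.grab_frame(name)
    if fn: cv2.imwrite('pics/'+fn,f['frame'][:,:,::-1])
    return f
def cal(f):
    h=f['frame'].shape[0]; F=h/2/np.tan(np.radians(f['vertical_fov']/2))
    K=np.array([[F,0,f['cx']],[0,F,f['cy']],[0,0,1]])
    R,_=cv2.Rodrigues(np.array(f['rvec'],float)); t=np.array(f['tvec'],float).ravel()
    return K,R,t
def ray(c,u,v):
    K,R,t=c; o=-R.T@t; d=R.T@np.linalg.inv(K)@[u,v,1]; return o,d/np.linalg.norm(d)
def atz(c,u,v,z):
    o,d=ray(c,u,v); return o+d*(z-o[2])/d[2]
def proj(c,p):
    K,R,t=c; q=K@(R@np.asarray(p,float)+t); return q[:2]/q[2]
def tri(c1,p1,c2,p2):
    o1,d1=ray(c1,*p1);o2,d2=ray(c2,*p2)
    s=np.linalg.lstsq(np.c_[d1,-d2],o2-o1,rcond=None)[0]
    a,b=o1+d1*s[0],o2+d2*s[1]; return (a+b)/2,np.linalg.norm(a-b)
E
python3 - <<'E'
from h import *
for n in('scene','top'):
    f=grab(n,n+'0.png');np.savez(n+'.npz',**{k:np.array(v) for k,v in f.items()})
    cv2.imwrite(f'pics/{n}0b.png',cv2.resize(f['frame'][:,:,::-1],(800,600),interpolation=cv2.INTER_CUBIC))
    K,R,t=cal(f);print(n,f['vertical_fov'],f['cx'],f['cy'],-R.T@t,R[2])
print(env.state(),env.grasp_offset)
E
```

```text
scene 55.72921818983371 253.87615941922041 188.35928913386982 [1191.29504472 -483.23913786 1006.79735381] [-0.54668072  0.42298773 -0.722649  ]
top 52.8966082179832 254.96217050490483 193.10574864091782 [ 401.50049387   37.69194782 1202.31295528] [ 0.13634064 -0.03165955 -0.990156  ]
{'time_s': 0.1, 'qpos': array([ 7.36241997e+01,  1.83465980e+01,  8.96998241e+01, -1.13485981e-03,
        7.20442501e+01, -1.14442080e+00]), 'qvel': array([ 0.05647755, -0.0390986 , -0.21397865, -0.02118472, -0.03671196,
       -0.10858081]), 'effort': array([-1.10208995e-03, -4.13332343e+01, -2.32507360e+01,  7.28171412e-02,
        4.22021875e-02, -5.26881809e-05]), 'ee_pos': array([150.90705755, 554.30317353, 173.51547949]), 'ee_rot': array([-1.79909324e+02, -7.32140872e-04,  1.64768971e+02]), 'force': array([0.3812415 , 0.40125219, 0.01357674]), 'torque': array([ 0.01845368, -0.02763898, -0.02492292]), 'gripper_force': 0.0, 'gripper_width': 90.90882200564583} 18.8
```

View pics/scene0b.png

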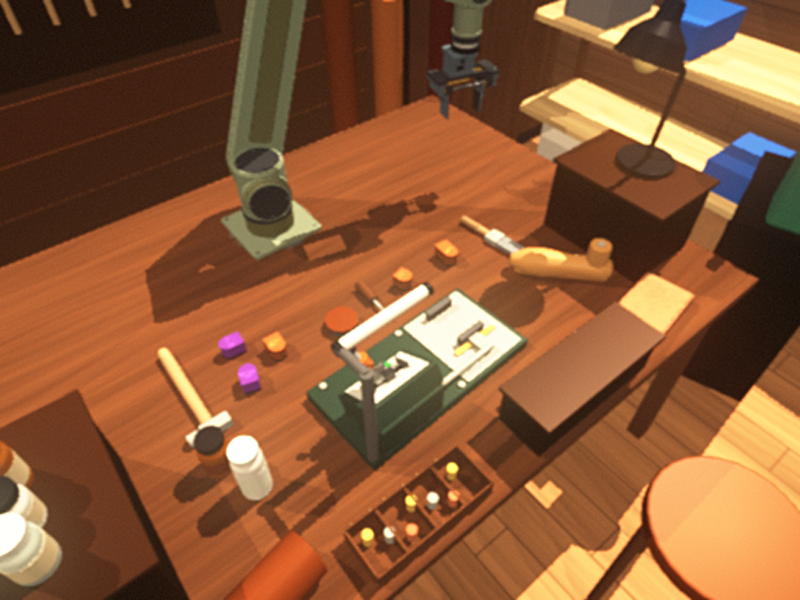

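View pics/top0b.png

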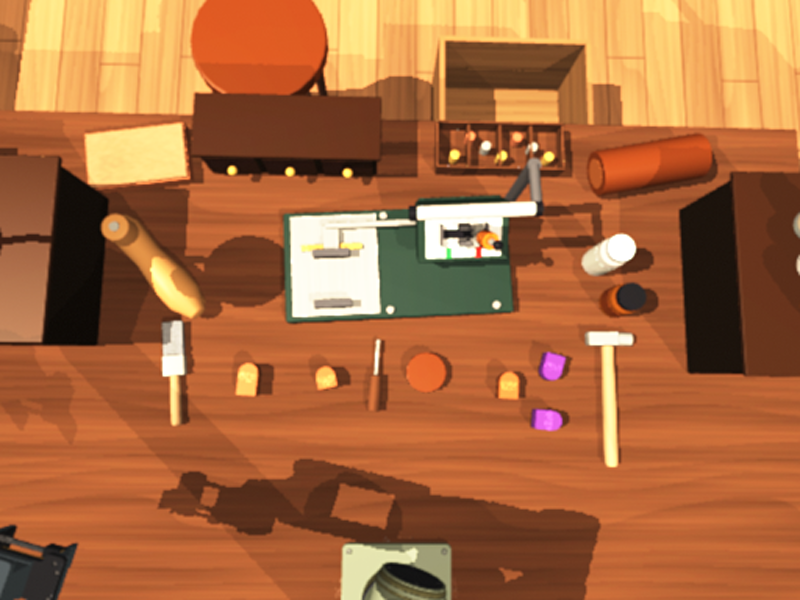

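The scene view shows the machine beside three orange-brown heels and two purple look-alikes. In the enlarged top view the heels are at about (247,380), (326,378) and (508,386), the clamp at (335,275) and the collar at about (487,240). I'll enlarge those parts.

Run:
```python
from h import *
im=cv2.imread('pics/top0.png')
def crop(x,y,w,h,s):return cv2.resize(im[y:y+h,x:x+w],(w*s,h*s),interpolation=cv2.INTER_CUBIC)
# heels: three 33x37 crops x8
a=np.hstack([crop(142,225,33,37,8),crop(192,225,33,37,8),crop(309,225,33,37,8)])
cv2.imwrite('pics/heels.png',a)
cv2.imwrite('pics/mach.png',crop(178,122,156,90,5))
im=cv2.imread('pics/scene0.png')
cv2.imwrite('pics/mach_s.png',crop(200,175,140,110,5))
```

```text
(no output)
```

View pics/heels.png

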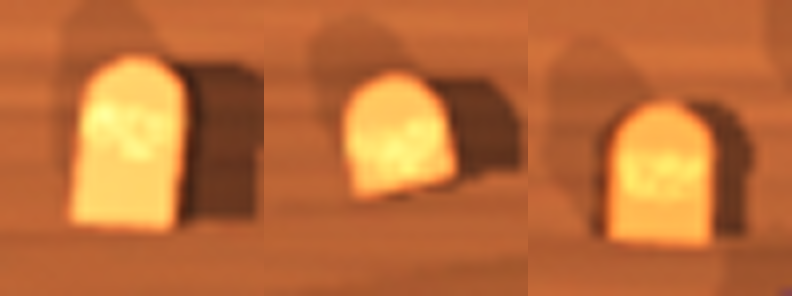

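View pics/mach.png

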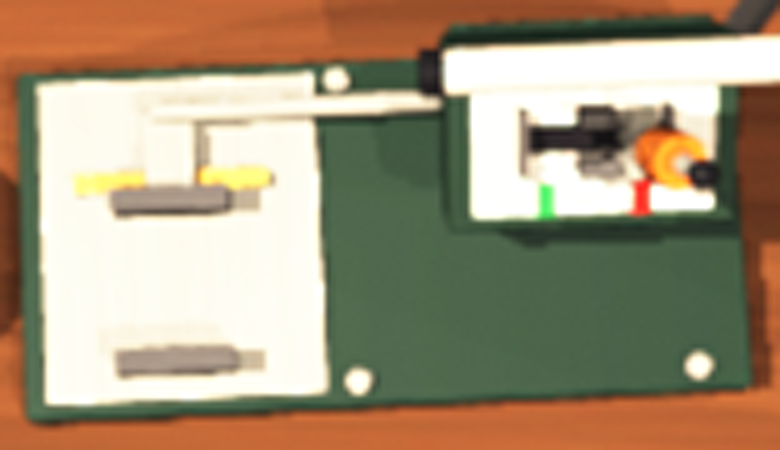

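View pics/mach_s.png

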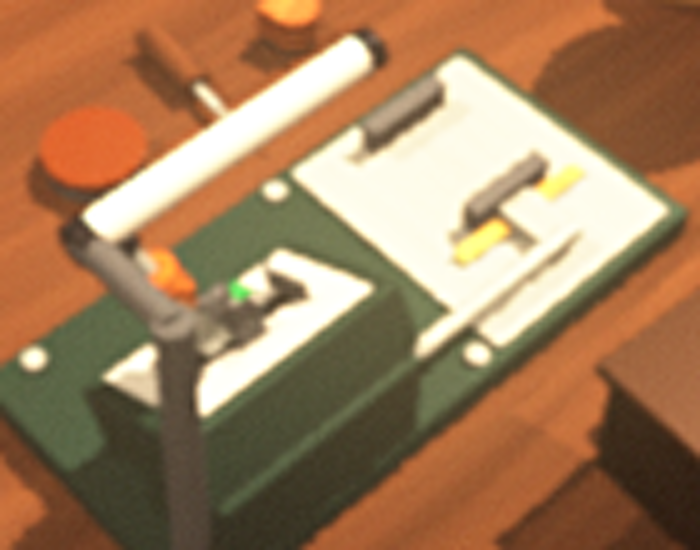

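The lengths in pixels are about 21, 14 and 17.5 px, so the right-hand block is the 50 mm one. In the clamp crop the fence is at (175,360), the open jaw at (172,200) and the collar at (665,158). The ball is at (705,175). In the scene crop the collar, at (165,270), is partly hidden by the lamp arm.

```bash
cat >> h.py <<'E'
def load(n):
    return cal({k:v for k,v in np.load(n+'.npz').items()})
def px(x,y,ox,oy,s): return ox+(x+.5)/s-.5, oy+(y+.5)/s-.5
E
python3 - <<'E'
from h import *
np.set_printoptions(precision=1,suppress=True)
T=load('top');S=load('scene')
for n,off,ox,pts in(('L',0,142,[(136,55),(70,222),(178,230)]),('M',264,192,[(393,72),(352,197),(457,173)]),('R',528,309,[(664,100),(608,241),(713,244)])):
    w=[atz(T,*px(x-off,y,ox,225,8),36)[:2] for x,y in pts]; m=(w[1]+w[2])/2
    print(n,*w,'len',np.linalg.norm(w[0]-m),'wid',np.linalg.norm(w[1]-w[2]),'ctr',(w[0]+m)/2,'yaw',np.degrees(np.arctan2(*(w[0]-m)[::-1])), 'side yaw',np.degrees(np.arctan2(*(w[1]-w[2])[::-1]))-90)
t=lambda x,y,z:atz(T,*px(x,y,178,122,5),z)
s=lambda x,y,z:atz(S,*px(x,y,200,175,5),z)
print('fence top inner',t(117,350,54),t(237,346,54))
print('jaw bottom inner z30',t(113,215,30),t(230,210,30),'top z54 far',t(110,190,54),t(225,187,54))
print('deck corners',t(35,85,30),t(315,73,30),t(327,393,30),t(45,405,30))
print('deck scene',s(462,50,30),s(292,174,30),s(678,210,30),s(505,350,30))
print('tube ends top z296',t(440,70,285),s(100,220,285),s(362,50,285))
print('collar tri',tri(T,px(665,158,178,122,5),S,px(165,270,200,175,5)))
print('marks tri green',tri(T,px(546,200,178,122,5),S,px(240,290,200,175,5)))
E
```

```text
L [442.3 287.2] [380.5 308.7] [377.9 268.9] len 63.125301253357115 wid 39.90801351749865 ctr [410.7 288. ] yaw -1.4778413607757561 side yaw -3.6525538723567905
M [437.6 140.9] [391.2 154.8] [400.4 116.1] len 42.19891740619191 wid 39.86075503109849 ctr [416.7 138.1] yaw 7.378229135270592 side yaw 13.421211927616696
R [ 431.1 -214.5] [ 378.3 -192.6] [ 377.6 -232.3] len 53.25183289468332 wid 39.67957744532849 ctr [ 404.5 -213.5] yaw -2.258006121985374 side yaw -1.0602658162837741
fence top inner [561.8 162.6  54. ] [565.3  91.   54. ]
jaw bottom inner z30 [649.1 170.1  30. ] [653.6  98.2  30. ] top z54 far [659.5 169.6  54. ] [662.6 100.2  54. ]
deck corners [730.7 220.8  30. ] [741.9  47.   30. ] [540.5  36.6  30. ] [530.7 207.8  30. ]
deck scene [526.6 212.2  30. ] [542.1  36.3  30. ] [734.3 224.1  30. ] [744.9  50.5  30. ]
tube ends top z296 [670.6 -16.3 285. ] [ 674.3 -195.   285. ] [665.4 -12.6 285. ]
collar tri (array([ 653.8, -145.5,  181.9]), np.float64(0.3643306471317342))
marks tri green (array([646.2, -88.6, 107.5]), np.float64(0.808428503575835))
```

```bash
cat >> h.py <<'E'
def rows(wps,pos=None,R=None,n=None):
    """wps: list of (pos,Rot,nrows|None); prints rows in units from current pose"""
    s=env.state()
    p=np.array(s['ee_pos']) if pos is None else np.array(pos,float)
    r=Ro.from_euler('xyz',s['ee_rot'],degrees=True) if R is None else R
    for P,Q,N in wps:
        P=np.array(P,float); rv=(r.inv()*Q).as_rotvec(degrees=True)
        if N is None: N=int(max(1,np.ceil(np.linalg.norm(P-p)/55),np.ceil(np.linalg.norm(rv)/9.5)))
        p0,r0=p,r
        for i in range(1,N+1):
            t=p0+(P-p0)*i/N; d=r.inv().apply(t-p)/500
            # carry rounding error forward
            d=np.round(d,4); w=np.round(rv/N/30,4)
            print(json.dumps(dict(zip(('tx','ty','tz','rx','ry','rz'),map(float,[*d,*w])))))
            p=p+r.apply(d*500); r=r*Ro.from_rotvec(w*30,degrees=True)
        print('--',p.round(1),r.as_euler('xyz',degrees=True).round(1))
down=lambda y:Ro.from_euler('xyz',[180,0,y],degrees=True)
YAW=3.3; B=np.array([607.4,130.5,30.])
xc0=np.array([np.cos(np.radians(YAW)),np.sin(np.radians(YAW)),0]);yc=np.array([-xc0[1],xc0[0],0])
c,s_=np.cos(np.radians(28)),np.sin(np.radians(28))
zc=-s_*xc0+c*np.array([0,0,1]); xc=c*xc0+s_*np.array([0,0,1])
def dirv(l): a=l-.24; return np.cos(a)*zc+np.sin(a)*yc
def yv(l): a=l-.24; return np.cos(a)*yc-np.sin(a)*zc
E
python3 - <<'E'
from h import *
T=load('top');S=load('scene')
col=np.array([653.8,-145.5,181.9]);d=dirv(0);print('pivot',col-135*d)
pv=col-135*d
P=[]
for n,cm,(ox,oy,w,h) in(('top0',T,(255,132,80,50)),('scene0',S,(205,200,80,60))):
    im=cv2.imread(f'pics/{n}.png');k=6 if n=='top0' else 5
    k=6
    im=cv2.resize(im[oy:oy+h,ox:ox+w],(w*k,h*k),interpolation=cv2.INTER_CUBIC)
    q=lambda p:tuple(int(round(v)) for v in ((proj(cm,p)-[ox,oy]+.5)*k-.5))
    for o in(-15,15):
        pts=np.array([q(col+o*d+16*(np.cos(a)*xc+np.sin(a)*yv(0))) for a in np.linspace(0,6.28,24)]);cv2.polylines(im,[pts],True,(255,0,0),1)
    cv2.circle(im,q(col+39*d),3,(255,255,0),-1)
    # gate hump 22 wide, top 100; face line at 75 along y
    for z in(75,100):cv2.line(im,q(pv+z*zc+11*yc),q(pv+z*zc-11*yc),(0,255,255),1)
    cv2.line(im,q(pv+75*zc+60*yc),q(pv+75*zc-60*yc),(0,255,0),1)
    tm=pv+0;P.append(im)
P[0]=cv2.copyMakeBorder(P[0],0,0,0,0,cv2.BORDER_CONSTANT)
a=np.vstack(P)[:600] if P[0].shape[1]==P[1].shape[1] else 0
cv2.imwrite('pics/ov.png',a);print(a.shape)
rows([((300,350,170),down(100),None),((400,0,170),down(40),None),((404.5,-213.5,90),down(-1.5),None)])
E
```

```text
pivot [ 713.4127977  -109.9195939    66.11852889]
(600, 480, 3)
{"tx": -0.0564, "ty": -0.0451, "tz": 0.0011, "rx": -0.0004, "ry": 0.0002, "rz": 0.3084}
{"tx": -0.063, "ty": -0.0355, "tz": 0.001, "rx": -0.0004, "ry": 0.0002, "rz": 0.3084}
{"tx": -0.0678, "ty": -0.0249, "tz": 0.0011, "rx": -0.0004, "ry": 0.0002, "rz": 0.3084}
{"tx": -0.071, "ty": -0.0136, "tz": 0.001, "rx": -0.0004, "ry": 0.0002, "rz": 0.3084}
{"tx": -0.0722, "ty": -0.0021, "tz": 0.001, "rx": -0.0004, "ry": 0.0002, "rz": 0.3084}
{"tx": -0.0717, "ty": 0.0096, "tz": 0.0011, "rx": -0.0004, "ry": 0.0002, "rz": 0.3084}
{"tx": -0.0691, "ty": 0.0209, "tz": 0.001, "rx": -0.0004, "ry": 0.0002, "rz": 0.3084}
-- [300. 350. 170.] [180.   0. 100.]
{"tx": -0.1034, "ty": 0.0108, "tz": 0.0, "rx": 0.0, "ry": 0.0, "rz": 0.2857}
{"tx": -0.1007, "ty": 0.026, "tz": 0.0, "rx": 0.0, "ry": 0.0, "rz": 0.2857}
{"tx": -0.0957, "ty": 0.0408, "tz": 0.0, "rx": 0.0, "ry": 0.0, "rz": 0.2857}
{"tx": -0.0885, "ty": 0.0546, "tz": 0.0, "rx": 0.0, "ry": 0.0, "rz": 0.2857}
{"tx": -0.0794, "ty": 0.0672, "tz": 0.0, "rx": 0.0, "ry": 0.0, "rz": 0.2857}
{"tx": -0.0685, "ty": 0.0782, "tz": 0.0001, "rx": 0.0, "ry": 0.0, "rz": 0.2857}
{"tx": -0.0561, "ty": 0.0876, "tz": -0.0, "rx": 0.0, "ry": 0.0, "rz": 0.2857}
-- [400.   0. 170.] [180.  -0.  40.]
{"tx": -0.0535, "ty": 0.0666, "tz": 0.032, "rx": 0.0, "ry": -0.0, "rz": 0.2767}
{"tx": -0.0434, "ty": 0.0736, "tz": 0.032, "rx": 0.0, "ry": -0.0, "rz": 0.2767}
{"tx": -0.0323, "ty": 0.0791, "tz": 0.032, "rx": 0.0, "ry": -0.0, "rz": 0.2767}
{"tx": -0.0205, "ty": 0.0829, "tz": 0.032, "rx": 0.0, "ry": -0.0, "rz": 0.2767}
{"tx": -0.0083, "ty": 0.085, "tz": 0.032, "rx": 0.0, "ry": -0.0, "rz": 0.2767}
-- [ 404.5 -213.5   90. ] [180.   -0.   -1.5]
```

View pics/ov.png

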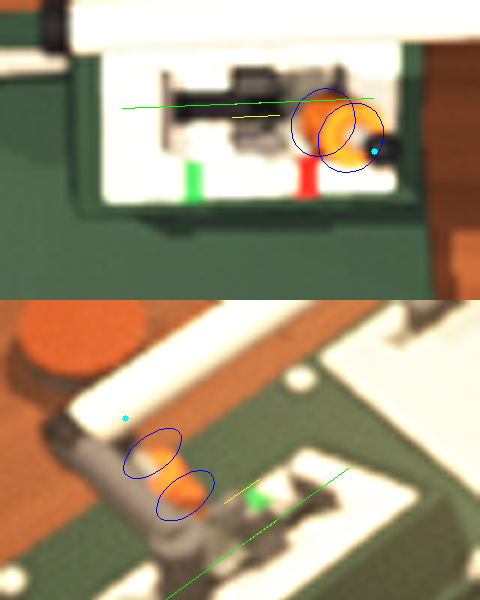

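The overlay puts the collar, ball and gate within about 3 mm of the picture. The visible collar sits slightly to the right, so I take it at (654.5,-147,182). Next is the pick.

Request:
send_rows(
  motion=[
    {"tx": -0.0564, "ty": -0.0451, "tz": 0.001, "rz": 0.3084, "gripper": -0.6},
    {"tx": -0.063, "ty": -0.0355, "tz": 0.001, "rz": 0.3084, "gripper": -0.6},
    {"tx": -0.0678, "ty": -0.0249, "rz": 0.3084, "gripper": -0.6},
    {"tx": -0.071, "ty": -0.0136, "rz": 0.3084, "gripper": -0.6},
    {"tx": -0.0722, "ty": -0.0021, "rz": 0.3084, "gripper": -0.6},
    {"tx": -0.0717, "ty": 0.0096, "rz": 0.3084, "gripper": -0.6},
    {"tx": -0.0691, "ty": 0.0209, "rz": 0.3084, "gripper": -0.6},
    {"tx": -0.1034, "ty": 0.0108, "rz": 0.2857, "gripper": -0.6},
    {"tx": -0.1007, "ty": 0.026, "rz": 0.2857, "gripper": -0.6},
    {"tx": -0.0957, "ty": 0.0408, "rz": 0.2857, "gripper": -0.6},
    {"tx": -0.0885, "ty": 0.0546, "rz": 0.2857, "gripper": -0.6},
    {"tx": -0.0794, "ty": 0.0672, "rz": 0.2857, "gripper": -0.6},
  ],
)

```text
invalid input at $.motion[0]: expected keys tx, ty, tz, rx, ry, rz, gripper
```

Request:
send_rows(
  motion=[
    {"tx": -0.0685, "ty": 0.0782, "rz": 0.2857, "gripper": -0.6},
    {"tx": -0.0561, "ty": 0.0876, "rz": 0.2857, "gripper": -0.6},
    {"tx": -0.0535, "ty": 0.0666, "tz": 0.03, "rz": 0.2767, "gripper": -0.6},
    {"tx": -0.0434, "ty": 0.0736, "tz": 0.03, "rz": 0.2767, "gripper": -0.6},
    {"tx": -0.0323, "ty": 0.0791, "tz": 0.03, "rz": 0.2767, "gripper": -0.6},
    {"tx": -0.0205, "ty": 0.0829, "tz": 0.03, "rz": 0.2767, "gripper": -0.6},
    {"tx": -0.0083, "ty": 0.085, "tz": 0.03, "rz": 0.2767, "gripper": -0.6},
    {"tx": 0, "gripper": -0.6},
    {"tx": 0, "gripper": -0.6},
    {"tx": 0, "gripper": -0.6},
  ],
)

```text
invalid input at $.motion[0]: expected keys tx, ty, tz, rx, ry, rz, gripper
```

Run:
```python
from h import *
rows([((404.5,-213.5,4),down(-1.5),5)])
```

```text
{"tx": -0.1786, "ty": -0.2696, "tz": 0.0682, "rx": -0.0001, "ry": 0.0009, "rz": 1.1085}
{"tx": -0.2971, "ty": -0.1275, "tz": 0.0681, "rx": -0.0001, "ry": 0.0009, "rz": 1.1085}
{"tx": -0.3185, "ty": 0.0563, "tz": 0.068, "rx": -0.0001, "ry": 0.0009, "rz": 1.1085}
{"tx": -0.2354, "ty": 0.2218, "tz": 0.0678, "rx": -0.0001, "ry": 0.0009, "rz": 1.1085}
{"tx": -0.0753, "ty": 0.3146, "tz": 0.0678, "rx": -0.0001, "ry": 0.0009, "rz": 1.1085}
-- [ 404.5 -213.5    4. ] [-180.     0.    -1.5]
```

All seven keys are needed in each row.

Request:
send_rows(
  motion=[
    {"tx": -0.0564, "ty": -0.0451, "tz": 0.001, "rx": 0, "ry": 0, "rz": 0.3084, "gripper": -0.6},
    {"tx": -0.063, "ty": -0.0355, "tz": 0.001, "rx": 0, "ry": 0, "rz": 0.3084, "gripper": -0.6},
    {"tx": -0.0678, "ty": -0.0249, "tz": 0, "rx": 0, "ry": 0, "rz": 0.3084, "gripper": -0.6},
    {"tx": -0.071, "ty": -0.0136, "tz": 0, "rx": 0, "ry": 0, "rz": 0.3084, "gripper": -0.6},
    {"tx": -0.0722, "ty": -0.0021, "tz": 0, "rx": 0, "ry": 0, "rz": 0.3084, "gripper": -0.6},
    {"tx": -0.0717, "ty": 0.0096, "tz": 0, "rx": 0, "ry": 0, "rz": 0.3084, "gripper": -0.6},
    {"tx": -0.0691, "ty": 0.0209, "tz": 0, "rx": 0, "ry": 0, "rz": 0.3084, "gripper": -0.6},
    {"tx": -0.1034, "ty": 0.0108, "tz": 0, "rx": 0, "ry": 0, "rz": 0.2857, "gripper": -0.6},
    {"tx": -0.1007, "ty": 0.026, "tz": 0, "rx": 0, "ry": 0, "rz": 0.2857, "gripper": -0.6},
    {"tx": -0.0957, "ty": 0.0408, "tz": 0, "rx": 0, "ry": 0, "rz": 0.2857, "gripper": -0.6},
    {"tx": -0.0885, "ty": 0.0546, "tz": 0, "rx": 0, "ry": 0, "rz": 0.2857, "gripper": -0.6},
    {"tx": -0.0794, "ty": 0.0672, "tz": 0, "rx": 0, "ry": 0, "rz": 0.2857, "gripper": -0.6},
  ],
)

```text
time_s: 1.6
ee_pos: [371.6, 98.9, 173.1]
ee_rot: [180.0, -0.0, 56.9]
force: [0.6, -0.4, 0.5]
gripper_width: 73.0
gripper_force: 0.0
```

Request:
send_rows(
  motion=[
    {"tx": -0.0685, "ty": 0.0782, "tz": 0, "rx": 0, "ry": 0, "rz": 0.2857, "gripper": -0.6},
    {"tx": -0.0561, "ty": 0.0876, "tz": 0, "rx": 0, "ry": 0, "rz": 0.2857, "gripper": -0.6},
    {"tx": -0.0535, "ty": 0.0666, "tz": 0.03, "rx": 0, "ry": 0, "rz": 0.2767, "gripper": -0.6},
    {"tx": -0.0434, "ty": 0.0736, "tz": 0.03, "rx": 0, "ry": 0, "rz": 0.2767, "gripper": -0.6},
    {"tx": -0.0323, "ty": 0.0791, "tz": 0.03, "rx": 0, "ry": 0, "rz": 0.2767, "gripper": -0.6},
    {"tx": -0.0205, "ty": 0.0829, "tz": 0.03, "rx": 0, "ry": 0, "rz": 0.2767, "gripper": -0.6},
    {"tx": -0.0083, "ty": 0.085, "tz": 0.03, "rx": 0, "ry": 0, "rz": 0.2767, "gripper": -0.6},
    {"tx": 0, "ty": 0, "tz": 0, "rx": 0, "ry": 0, "rz": 0, "gripper": -0.6},
    {"tx": 0, "ty": 0, "tz": 0, "rx": 0, "ry": 0, "rz": 0, "gripper": -0.6},
    {"tx": 0, "ty": 0, "tz": 0, "rx": 0, "ry": 0, "rz": 0, "gripper": -0.6},
  ],
)

```text
time_s: 2.85
ee_pos: [404.8, -212.0, 98.6]
ee_rot: [-180.0, -0.0, -1.4]
force: [-0.4, 0.5, -1.0]
gripper_width: 72.9
gripper_force: 0.0
```

Run:
```python
from h import *
rows([((404.5,-213.5,5),down(-1.5),4)])
```

```text
{"tx": -0.0001, "ty": 0.0008, "tz": 0.0468, "rx": -0.0, "ry": -0.0002, "rz": 0.0009}
{"tx": -0.0002, "ty": 0.0007, "tz": 0.0468, "rx": -0.0, "ry": -0.0002, "rz": 0.0009}
{"tx": -0.0001, "ty": 0.0008, "tz": 0.0468, "rx": -0.0, "ry": -0.0002, "rz": 0.0009}
{"tx": -0.0002, "ty": 0.0007, "tz": 0.0468, "rx": -0.0, "ry": -0.0002, "rz": 0.0009}
-- [ 404.5 -213.5    5. ] [-180.    -0.    -1.5]
```

Request:
send_rows(
  motion=[
    {"tx": 0, "ty": 0.003, "tz": 0.06, "rx": 0, "ry": 0, "rz": 0, "gripper": -0.6},
    {"tx": 0, "ty": 0, "tz": 0.06, "rx": 0, "ry": 0, "rz": 0, "gripper": -0.6},
    {"tx": 0, "ty": 0, "tz": 0.045, "rx": 0, "ry": 0, "rz": 0, "gripper": -0.6},
    {"tx": 0, "ty": 0, "tz": 0.022, "rx": 0, "ry": 0, "rz": 0, "gripper": -0.6},
    {"tx": 0, "ty": 0, "tz": 0, "rx": 0, "ry": 0, "rz": 0, "gripper": -0.6},
    {"tx": 0, "ty": 0, "tz": 0, "rx": 0, "ry": 0, "rz": 0, "gripper": 0.4},
    {"tx": 0, "ty": 0, "tz": 0, "rx": 0, "ry": 0, "rz": 0, "gripper": 0.4},
    {"tx": 0, "ty": 0, "tz": 0, "rx": 0, "ry": 0, "rz": 0, "gripper": 0.4},
    {"tx": 0, "ty": 0, "tz": 0, "rx": 0, "ry": 0, "rz": 0, "gripper": 0.4},
  ],
  grip_force=15,
)

```text
time_s: 3.98
ee_pos: [404.7, -214.6, 4.9]
ee_rot: [180.0, -0.0, -1.5]
force: [0.6, -0.2, 0.0]
gripper_width: 36.2
gripper_force: 0.0
```

Run:
```python
from h import *
s=env.state();p=s['ee_pos'];print(s['gripper_width'],s['gripper_force'])
rows([((p[0],p[1],150),down(-1.5),4),((540,-60,160),down(3.3),None),((*B[:2],110),down(3.3),None)])
```

```text
36.171242485186745 0.0
{"tx": 0.0, "ty": 0.0, "tz": -0.0725, "rx": 0.0001, "ry": -0.0002, "rz": -0.0}
{"tx": 0.0001, "ty": 0.0, "tz": -0.0726, "rx": 0.0001, "ry": -0.0002, "rz": -0.0}
{"tx": -0.0, "ty": 0.0, "tz": -0.0725, "rx": 0.0001, "ry": -0.0002, "rz": -0.0}
{"tx": -0.0, "ty": 0.0, "tz": -0.0725, "rx": 0.0001, "ry": -0.0002, "rz": -0.0}
-- [ 404.7 -214.5  150. ] [-180.    -0.    -1.5]
{"tx": 0.0656, "ty": -0.079, "tz": -0.005, "rx": -0.0, "ry": -0.0, "rz": -0.04}
{"tx": 0.0672, "ty": -0.0776, "tz": -0.005, "rx": -0.0, "ry": -0.0, "rz": -0.04}
{"tx": 0.0688, "ty": -0.0763, "tz": -0.005, "rx": -0.0, "ry": -0.0, "rz": -0.04}
{"tx": 0.0704, "ty": -0.0747, "tz": -0.005, "rx": -0.0, "ry": -0.0, "rz": -0.04}
-- [540. -60. 160.] [-180.    -0.     3.3]
{"tx": 0.0391, "ty": -0.0932, "tz": 0.025, "rx": -0.0, "ry": -0.0, "rz": -0.0}
{"tx": 0.0392, "ty": -0.0931, "tz": 0.025, "rx": -0.0, "ry": -0.0, "rz": -0.0}
{"tx": 0.0391, "ty": -0.0932, "tz": 0.025, "rx": -0.0, "ry": -0.0, "rz": -0.0}
{"tx": 0.0391, "ty": -0.0931, "tz": 0.025, "rx": -0.0, "ry": -0.0, "rz": -0.0}
-- [607.4 130.5 110. ] [-180.    -0.     3.3]
```

Request:
send_rows(
  motion=[
    {"tx": 0, "ty": 0, "tz": 0, "rx": 0, "ry": 0, "rz": 0, "gripper": 0.4},
    {"tx": 0, "ty": 0, "tz": -0.02, "rx": 0, "ry": 0, "rz": 0, "gripper": 0.4},
    {"tx": 0, "ty": 0, "tz": -0.0725, "rx": 0, "ry": 0, "rz": 0, "gripper": 0.4},
    {"tx": 0, "ty": 0, "tz": -0.0725, "rx": 0, "ry": 0, "rz": 0, "gripper": 0.4},
    {"tx": 0, "ty": 0, "tz": -0.0725, "rx": 0, "ry": 0, "rz": 0, "gripper": 0.4},
    {"tx": 0, "ty": 0, "tz": -0.0525, "rx": 0, "ry": 0, "rz": 0, "gripper": 0.4},
  ],
  grip_force=15,
)

```text
time_s: 4.72
ee_pos: [405.1, -214.7, 152.1]
ee_rot: [179.9, -0.1, -1.5]
force: [-0.4, 0.6, 0.1]
gripper_width: 27.1
gripper_force: 0.0
```

Request:
send_rows(
  motion=[
    {"tx": 0.0656, "ty": -0.079, "tz": -0.005, "rx": 0, "ry": 0, "rz": -0.04, "gripper": 0.4},
    {"tx": 0.0672, "ty": -0.0776, "tz": -0.005, "rx": 0, "ry": 0, "rz": -0.04, "gripper": 0.4},
    {"tx": 0.0688, "ty": -0.0763, "tz": -0.005, "rx": 0, "ry": 0, "rz": -0.04, "gripper": 0.4},
    {"tx": 0.0704, "ty": -0.0747, "tz": -0.005, "rx": 0, "ry": 0, "rz": -0.04, "gripper": 0.4},
    {"tx": 0.0391, "ty": -0.0932, "tz": 0.025, "rx": 0, "ry": 0, "rz": 0, "gripper": 0.4},
    {"tx": 0.0391, "ty": -0.0932, "tz": 0.025, "rx": 0, "ry": 0, "rz": 0, "gripper": 0.4},
    {"tx": 0.0391, "ty": -0.0932, "tz": 0.025, "rx": 0, "ry": 0, "rz": 0, "gripper": 0.4},
    {"tx": 0.0391, "ty": -0.0932, "tz": 0.025, "rx": 0, "ry": 0, "rz": 0, "gripper": 0.4},
    {"tx": 0, "ty": 0, "tz": 0, "rx": 0, "ry": 0, "rz": 0, "gripper": 0.4},
    {"tx": 0, "ty": 0, "tz": 0, "rx": 0, "ry": 0, "rz": 0, "gripper": 0.4},
  ],
)

```text
time_s: 5.98
ee_pos: [606.9, 130.3, 110.1]
ee_rot: [180.0, 0.0, 3.3]
force: [-0.1, -0.2, -0.3]
gripper_width: 27.4
gripper_force: 0.0
```

Run:
```python
from h import *
s=env.state();p=s['ee_pos'];print(s['gripper_width'],s['gripper_force'],p,s['ee_rot'])
T=load('top')
a=[]
for n in('top','scene'):
    f=grab(n,n+'1.png');cm=cal(f);im=f['frame'][:,:,::-1]
    u,v=proj(cm,B).astype(int);a.append(cv2.resize(im[v-45:v+45,u-60:u+60],(480,360),interpolation=cv2.INTER_CUBIC)[30:330])
cv2.imwrite('pics/m1.png',np.vstack(a))
rows([((*B[:2],36),down(3.3),5)])
```

```text
27.436358576233783 0.0 [606.91441331 130.29689633 110.09149476] [1.79970672e+02 1.38428642e-02 3.32972971e+00]
{"tx": 0.0001, "ty": -0.0004, "tz": 0.0298, "rx": 0.0001, "ry": -0.0002, "rz": -0.0004}
{"tx": 0.0002, "ty": -0.0004, "tz": 0.0298, "rx": 0.0001, "ry": -0.0002, "rz": -0.0004}
{"tx": 0.0001, "ty": -0.0004, "tz": 0.0298, "rx": 0.0001, "ry": -0.0002, "rz": -0.0004}
{"tx": 0.0002, "ty": -0.0003, "tz": 0.0298, "rx": 0.0001, "ry": -0.0002, "rz": -0.0004}
{"tx": 0.0001, "ty": -0.0004, "tz": 0.0298, "rx": 0.0001, "ry": -0.0002, "rz": -0.0004}
-- [607.4 130.5  36. ] [-180.    -0.     3.3]
```

View pics/m1.png

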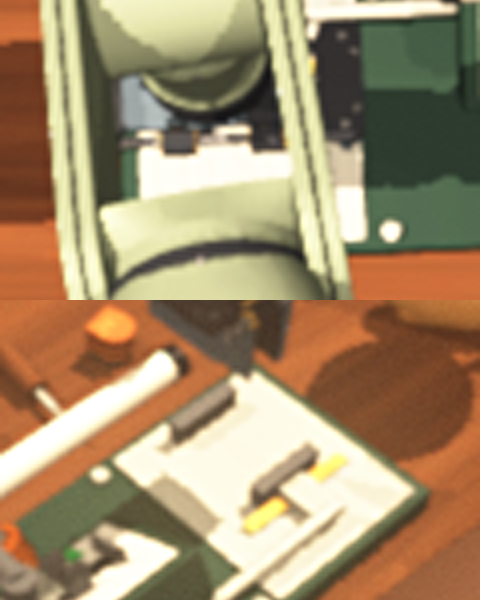

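The fingers closed to the commanded 27 mm, so nothing is held. The picture agrees: no block in the gripper and an empty clamp. I'll look at where the block is now.

Run:
```python
from h import *
T=load('top')
u,v=proj(T,[404,-213,36]);print(u,v)
a=[cv2.resize(cv2.imread(f'pics/top{i}.png')[215:275,295:365],(490,420),interpolation=cv2.INTER_CUBIC) for i in(0,1)]
a=[x[:,:395] for x in a]
cv2.imwrite('pics/h1.png',np.hstack(a))
```

```text
325.1940082407835 246.11863060589275
```

View pics/h1.png

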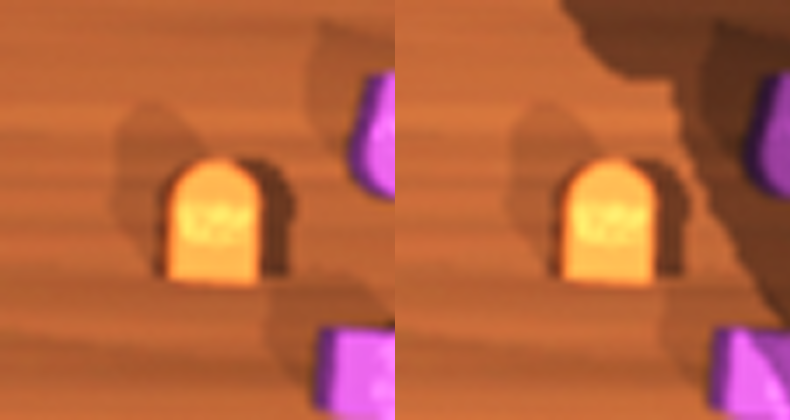

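The block stands where it was, so the grip was too weak or I lifted too early. I'll go back, close with the full command and check the force before lifting.

Run:
```python
from h import *
rows([((540,-60,160),down(3.3),None),((404.5,-213.5,110),down(-1.5),None),((404.5,-213.5,5),down(-1.5),4)])
```

```text
{"tx": -0.0388, "ty": 0.0927, "tz": -0.0248, "rx": 0.0001, "ry": -0.0003, "rz": -0.0005}
{"tx": -0.0389, "ty": 0.0927, "tz": -0.0247, "rx": 0.0001, "ry": -0.0003, "rz": -0.0005}
{"tx": -0.0388, "ty": 0.0927, "tz": -0.0248, "rx": 0.0001, "ry": -0.0003, "rz": -0.0005}
{"tx": -0.0389, "ty": 0.0927, "tz": -0.0247, "rx": 0.0001, "ry": -0.0003, "rz": -0.0005}
-- [540. -60. 160.] [-180.    -0.     3.3]
{"tx": -0.0721, "ty": 0.0727, "tz": 0.025, "rx": -0.0, "ry": -0.0, "rz": 0.04}
{"tx": -0.0705, "ty": 0.0743, "tz": 0.025, "rx": -0.0, "ry": -0.0, "rz": 0.04}
{"tx": -0.0689, "ty": 0.0756, "tz": 0.025, "rx": -0.0, "ry": -0.0, "rz": 0.04}
{"tx": -0.0674, "ty": 0.0772, "tz": 0.025, "rx": -0.0, "ry": -0.0, "rz": 0.04}
-- [ 404.5 -213.5  110. ] [-180.    -0.    -1.5]
{"tx": -0.0, "ty": -0.0, "tz": 0.0525, "rx": -0.0, "ry": -0.0, "rz": -0.0}
{"tx": -0.0, "ty": -0.0, "tz": 0.0525, "rx": -0.0, "ry": -0.0, "rz": -0.0}
{"tx": -0.0, "ty": -0.0, "tz": 0.0525, "rx": -0.0, "ry": -0.0, "rz": -0.0}
{"tx": -0.0, "ty": -0.0, "tz": 0.0525, "rx": -0.0, "ry": -0.0, "rz": -0.0}
-- [ 404.5 -213.5    5. ] [-180.    -0.    -1.5]
```

Request:
send_rows(
  motion=[
    {"tx": -0.0388, "ty": 0.0927, "tz": -0.0248, "rx": 0, "ry": 0, "rz": 0, "gripper": -0.6},
    {"tx": -0.0389, "ty": 0.0927, "tz": -0.0247, "rx": 0, "ry": 0, "rz": 0, "gripper": -0.6},
    {"tx": -0.0388, "ty": 0.0927, "tz": -0.0248, "rx": 0, "ry": 0, "rz": 0, "gripper": -0.6},
    {"tx": -0.0389, "ty": 0.0927, "tz": -0.0247, "rx": 0, "ry": 0, "rz": 0, "gripper": -0.6},
    {"tx": -0.0721, "ty": 0.0727, "tz": 0.025, "rx": 0, "ry": 0, "rz": 0.04, "gripper": -0.6},
    {"tx": -0.0705, "ty": 0.0743, "tz": 0.025, "rx": 0, "ry": 0, "rz": 0.04, "gripper": -0.6},
    {"tx": -0.0689, "ty": 0.0756, "tz": 0.025, "rx": 0, "ry": 0, "rz": 0.04, "gripper": -0.6},
    {"tx": -0.0674, "ty": 0.0772, "tz": 0.025, "rx": 0, "ry": 0, "rz": 0.04, "gripper": -0.6},
    {"tx": 0, "ty": 0, "tz": 0, "rx": 0, "ry": 0, "rz": 0, "gripper": -0.6},
    {"tx": 0, "ty": 0, "tz": 0, "rx": 0, "ry": 0, "rz": 0, "gripper": -0.6},
  ],
  grip_force=25,
)

```text
time_s: 7.32
ee_pos: [404.9, -213.0, 110.0]
ee_rot: [180.0, -0.1, -1.6]
force: [0.0, 0.4, 0.4]
gripper_width: 73.0
gripper_force: 0.0
```

Request:
send_rows(
  motion=[
    {"tx": 0, "ty": 0, "tz": 0.06, "rx": 0, "ry": 0, "rz": 0, "gripper": -0.6},
    {"tx": 0, "ty": 0, "tz": 0.06, "rx": 0, "ry": 0, "rz": 0, "gripper": -0.6},
    {"tx": 0, "ty": 0, "tz": 0.045, "rx": 0, "ry": 0, "rz": 0, "gripper": -0.6},
    {"tx": 0, "ty": 0, "tz": 0.043, "rx": 0, "ry": 0, "rz": 0, "gripper": -0.6},
    {"tx": 0, "ty": 0, "tz": 0, "rx": 0, "ry": 0, "rz": 0, "gripper": -0.6},
    {"tx": 0, "ty": 0, "tz": 0, "rx": 0, "ry": 0, "rz": 0, "gripper": 1},
    {"tx": 0, "ty": 0, "tz": 0, "rx": 0, "ry": 0, "rz": 0, "gripper": 1},
    {"tx": 0, "ty": 0, "tz": 0, "rx": 0, "ry": 0, "rz": 0, "gripper": 1},
    {"tx": 0, "ty": 0, "tz": 0, "rx": 0, "ry": 0, "rz": 0, "gripper": 1},
    {"tx": 0, "ty": 0, "tz": 0, "rx": 0, "ry": 0, "rz": 0, "gripper": 1},
    {"tx": 0, "ty": 0, "tz": 0, "rx": 0, "ry": 0, "rz": 0, "gripper": 1},
  ],
)

```text
time_s: 8.7
ee_pos: [404.8, -212.4, 5.2]
ee_rot: [-180.0, -0.0, -1.5]
force: [0.3, 1.2, 0.5]
gripper_width: 15.9
gripper_force: 0.0
```

It closed to 15.9 mm on nothing, so I need to see where the fingers really are relative to the block.

Run:
```python
from h import *
a=[]
P=env.state()['ee_pos'];print(P)
for n in('top','scene'):
    f=grab(n,n+'2.png');print([k for k in f],f['vertical_fov'],f['cx'],f['cy'],f['rvec'],f['tvec'])
    cm=cal(f);im=f['frame'][:,:,::-1].copy()
    for q in([404,-213,0],[0,0,0],[300,0,0]):print(n,q,proj(cm,q))
    u,v=proj(cm,P).astype(int);cv2.circle(im,(u,v),1,(255,0,0),-1)
    k=4
    a.append(cv2.resize(im[v-48:v+27,u-100:u+100],(800,300),interpolation=cv2.INTER_CUBIC))
cv2.imwrite('pics/m2.png',np.vstack(a))
```

```text
[ 404.75388582 -212.44939853    5.23326547]
['frame', 'vertical_fov', 'cx', 'cy', 'rvec', 'tvec'] 52.8966082179832 254.96217050490483 193.10574864091782 [ 2.17916757 -2.15195767  0.18352285] [  -6.57901982  561.71788076 1136.9298619 ]
top [404, -213, 0] [322.71883636 246.11784647]
top [0, 0, 0] [252.72872964 383.79732639]
top [300, 0, 0] [253.8167115  279.79138766]
['frame', 'vertical_fov', 'cx', 'cy', 'rvec', 'tvec'] 55.72921818983371 253.87615941922041 188.35928913386982 [ 2.18251526  1.05361772 -0.43390827] [-349.32501323 -194.21819647 1583.22335344]
scene [404, -213, 0] [177.8279427  225.42379043]
scene [0, 0, 0] [173.74635622 143.80861205]
scene [300, 0, 0] [212.0205909  181.93312147]
```

View pics/m2.png

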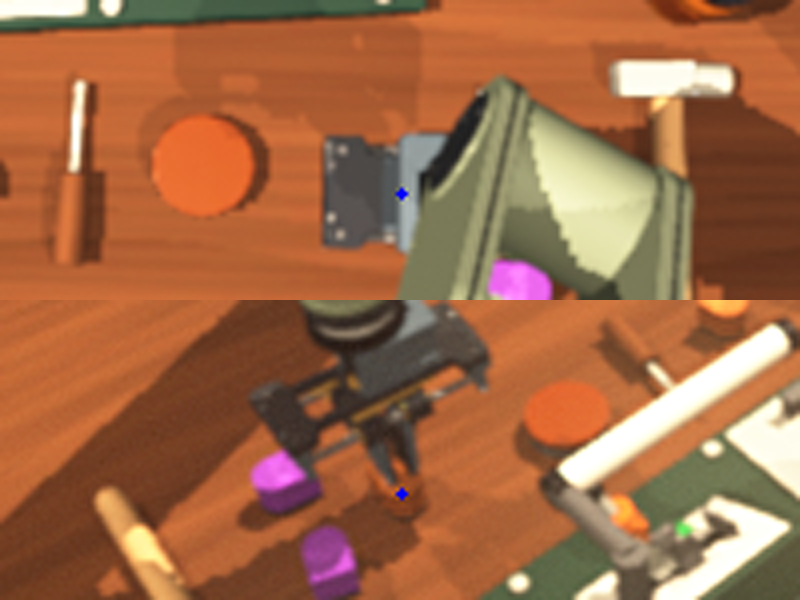

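The dot marks the reported TCP, which falls on the block in the scene view. The fingertips appear closed just above or behind it, at about (400,478). I'll test which hides which numerically, by differencing against the first picture.

Run:
```python
from h import *
a=cv2.imread('pics/scene0.png').astype(int);b=cv2.imread('pics/scene2.png').astype(int)
hs=cv2.cvtColor(b.astype(np.uint8),cv2.COLOR_BGR2HSV);S=load('scene')
print('cols 160..199')
for v in range(196,240):
    r=''
    for u in range(160,200):
        d=abs(a[v,u]-b[v,u]).sum(); h,s,vv=hs[v,u]
        r+=('.' if d<25 else ('g' if s<110 else ('s' if vv<b.max()*0 else 'c')))
    r2=''.join('O' if (hs[v,u][1]>150 and hs[v,u][2]>150 and 5<hs[v,u][0]<25) else ('g' if hs[v,u][1]<100 else '.') for u in range(160,200))
    h0=cv2.cvtColor(a[v:v+1].astype(np.uint8),cv2.COLOR_BGR2HSV)[0]
    r3=''.join('O' if (h0[u][1]>150 and h0[u][2]>190) else '.' for u in range(160,200))
    print(v,r,r2,r3)
for z in(0,18,36):print(z,proj(S,[404.5,-213.5,z]))
for p in([404.5,-213.5+8,5],[404.5,-213.5-8,5],[404.5,-205.5,40],[404.5,-205.5,65]):print(p,proj(S,p))
print(env.state()['qpos'])
```

```text
cols 160..199
196 ccgccccgggggggggggggcccc......ccggccggcc .......ggggggggggggg...OOOOOOOO..g..gg.O OOOOOO.................OOOOOOOOOOOOOOO..
197 ccggcccgggggggggggccccc....cccggcccccggc ..g....ggggggggggg.....OOOOOO.g...OO.ggO OOO..................OOOOOOOOOOOOOOOO...
198 cggggccgggggggggcccccccccccgggccc...cgc. ..gg...ggggggggg.......OO...g...OOOO.g.O O...............O..OOOOOOOOOOOOOOO......
199 cgggggggggggggcccccccggccggggcc......... .ggggggggggggg.......gg..ggg..OOOOOOOOOO ..................OOOOOOOOOOOOOO........
200 cgggggggggggcccccccggggggggcc........... .ggggggggggg........ggggggg.OOOOOOOOOOOO .............O..OOOOOOOOOOOOOO..........
201 cgggggggggccccccccggggggccc............. .ggggggggg........gggggg..OOOOOOOOOOOOOO ..............OOOOOOOOOOOOOOO...........
202 cgggggggccccccggcccgggggcc.............. .gggggg........g...ggggg..OOOOOOOOOOOOOO .............OOOOOOOOOOOO.O.............
203 cgggggccccccccgggccgggggcc.............. .gggg.........ggg..ggggg..OOOOOOOOOOOOOO ..........OOOOOOOOOOOOOO................
204 gggggcccccccccggggccgggccc.............. gggg..........gggg.......
[... 4182 characters left out ...]
.....OOOOOOOOOOOOOOOOOOO .....OOOOOOO..OOOOOOOOOOOOOOOOOOO.......
238 ccccccccccccccccccccc....ccccccccccccccc ...................OOOOOOOOOOOOOOOOOOOOO ......OOOO..OOOOOOOOOOOOOOOOOOOO........
239 cccccccccccccccccccc.....ccccccccccccccc ..................OOOOOOOOOOOOOOOOOOOOOO ......O....OOOOOOOOOOOOOOOO...O........O
0 [177.77525052 225.58297874]
18 [176.9430396  222.37834209]
36 [176.09344963 219.10678303]
[404.5, -205.5, 5] [179.54298336 223.56928041]
[404.5, -221.5, 5] [175.53791636 225.8355592 ]
[404.5, -205.5, 40] [177.9444223  217.23460352]
[404.5, -205.5, 65] [176.76228298 212.55009647]
[-2.91343768e+01  1.86324534e+01  1.18019174e+02  6.75604797e-03
  4.33564752e+01  6.23552828e+01]
```

Run:
```python
from h import *
S=load('scene');T=load('top')
P=np.array([150.9,554.3,173.5]);R=down(164.8)
for dz in(-40,-20,0,20,40):
  print(dz,*[(proj(S,P+R.apply([0,o,0])+[0,0,dz])*1.5625).round(1) for o in(-45,0,45)],*[(proj(T,P+R.apply([0,o,0])+[0,0,dz])*1.5625).round(1) for o in(-45,45)])
a=cv2.imread('pics/scene0.png')
print('start fingertips, cols 275..318')
hs=cv2.cvtColor(a,cv2.COLOR_BGR2HSV)
for v in range(40,80): print(v,''.join('#' if hs[v,u][1]<110 else '.' for u in range(270,325)))
```

```text
-40 [444.4 141.1] [458.4 137.8] [472.2 134.4] [ 92.4 540.1] [ 40.7 525.2]
-20 [444.8 134.9] [458.9 131.5] [472.8 128.2] [ 86.6 543.2] [ 34.  528.1]
0 [445.1 128.5] [459.4 125.2] [473.4 121.9] [ 80.7 546.5] [ 26.9 531. ]
20 [445.5 122.1] [459.9 118.7] [474.  115.5] [ 74.5 549.9] [ 19.6 534.1]
40 [445.9 115.5] [460.4 112.2] [474.7 108.9] [ 68.  553.4] [ 11.9 537.2]
start fingertips, cols 275..318
40 .............################################..........
41 .............#################################.........
42 .............#####################....##########.......
43 .............####################......#########.......
44 ........#....####################......##########......
45 ....#############################.....###########......
46 ....#############################################......
47 ....#############################################......
48 ....############################.#################.....
49 ...########################.......###.###########......
50 ....##################............####...#######.......
51 .....############.................#####...######..
[... 957 characters left out ...]
........#####..................###.................
69 ............#####..................###.................
70 ............####...................##..................
71 ............####.......................................
72 .............###.......................................
73 ..............##.......................................
74 ...............#.......................................
75 .......................................................
76 .......................................................
77 .......................................................
78 .......................................................
79 .......................................................
```

At the start pose the fingertips show at (285,74) and (306,70) px. The reported TCP would project about 38 mm lower, so the real fingertips stand about 37 mm above the reported z. That explains both misses: the fingers closed above the block. I'll check the lateral position from the top view of the gripper body, then open and descend guarded.

Run:
```python
from h import *
T=load('top');s=env.state();P=s['ee_pos'];R=down(-1.5)
o=proj(T,P).astype(int)
for z in(79+37,100+37,120+37):
  q=[(proj(T,P+R.apply([a,b,0])+[0,0,z-5])-o+[100,48]+.5)*4-.5 for a in(-38,38) for b in(-89,)]
  print(z,np.round(q,0).tolist())
```

```text
116 [[310.0, 247.0], [313.0, 138.0]]
137 [[315.0, 248.0], [317.0, 137.0]]
157 [[319.0, 249.0], [322.0, 135.0]]
```

Request:
send_rows(
  motion=[
    {"tx": 0, "ty": 0, "tz": 0, "rx": 0, "ry": 0, "rz": 0, "gripper": -0.6},
    {"tx": 0, "ty": 0, "tz": 0, "rx": 0, "ry": 0, "rz": 0, "gripper": -0.6},
    {"tx": 0, "ty": 0, "tz": 0, "rx": 0, "ry": 0, "rz": 0, "gripper": -0.6},
    {"tx": 0, "ty": 0, "tz": 0, "rx": 0, "ry": 0, "rz": 0, "gripper": -0.6},
    {"tx": 0, "ty": 0, "tz": 0, "rx": 0, "ry": 0, "rz": 0, "gripper": -0.6},
    {"tx": 0, "ty": 0, "tz": 0, "rx": 0, "ry": 0, "rz": 0, "gripper": -0.6},
    {"tx": 0, "ty": 0.0015, "tz": 0.012, "rx": 0, "ry": 0, "rz": 0, "gripper": -0.6},
    {"tx": 0, "ty": 0, "tz": 0.012, "rx": 0, "ry": 0, "rz": 0, "gripper": -0.6},
  ],
  grip_force=20,
)

```text
time_s: 9.8
ee_pos: [404.7, -213.1, -7.2]
ee_rot: [-180.0, 0.0, -1.5]
force: [-0.0, -0.4, -0.5]
gripper_width: 72.6
gripper_force: 0.0
```

The reported z of -7 without any contact confirms the offset, and the lateral position agrees.

Request:
send_rows(
  motion=[
    {"tx": 0, "ty": 0, "tz": 0.012, "rx": 0, "ry": 0, "rz": 0, "gripper": -0.6},
    {"tx": 0, "ty": 0, "tz": 0.012, "rx": 0, "ry": 0, "rz": 0, "gripper": -0.6},
    {"tx": 0, "ty": 0, "tz": 0.012, "rx": 0, "ry": 0, "rz": 0, "gripper": -0.6},
    {"tx": 0, "ty": 0, "tz": 0.006, "rx": 0, "ry": 0, "rz": 0, "gripper": -0.6},
    {"tx": 0, "ty": 0, "tz": 0, "rx": 0, "ry": 0, "rz": 0, "gripper": 0.6},
    {"tx": 0, "ty": 0, "tz": 0, "rx": 0, "ry": 0, "rz": 0, "gripper": 0.6},
    {"tx": 0, "ty": 0, "tz": 0, "rx": 0, "ry": 0, "rz": 0, "gripper": 0.6},
    {"tx": 0, "ty": 0, "tz": 0, "rx": 0, "ry": 0, "rz": 0, "gripper": 0.6},
    {"tx": 0, "ty": 0, "tz": 0, "rx": 0, "ry": 0, "rz": 0, "gripper": 0.6},
    {"tx": 0, "ty": 0, "tz": 0, "rx": 0, "ry": 0, "rz": 0, "gripper": 0.6},
  ],
  grip_force=20,
)

```text
time_s: 11.05
ee_pos: [404.8, -213.1, -27.6]
ee_rot: [-180.0, -0.0, -1.5]
force: [-0.3, 0.2, 2.4]
gripper_width: 35.8
gripper_force: 20.0
```

Gripped at 35.8 mm with 20 N. With the block on the table the reported z is -27.6, so on the deck it should read about +2.4. That makes the placing height independent of the offset.

Run:
```python
from h import *
s=env.state();p=s['ee_pos']
rows([((p[0],p[1],92),down(-1.5),4),((530,-60,100),down(3.3),None),((*B[:2],60),down(3.3),None),((*B[:2],6),down(3.3),4)])
```

```text
{"tx": 0.0, "ty": -0.0, "tz": -0.0598, "rx": -0.0, "ry": -0.0001, "rz": 0.0}
{"tx": 0.0, "ty": -0.0, "tz": -0.0598, "rx": -0.0, "ry": -0.0001, "rz": 0.0}
{"tx": 0.0, "ty": -0.0, "tz": -0.0599, "rx": -0.0, "ry": -0.0001, "rz": 0.0}
{"tx": 0.0, "ty": -0.0, "tz": -0.0598, "rx": -0.0, "ry": -0.0001, "rz": 0.0}
-- [ 404.8 -213.1   92. ] [-180.     0.    -1.5]
{"tx": 0.0606, "ty": -0.0782, "tz": -0.004, "rx": -0.0, "ry": 0.0, "rz": -0.04}
{"tx": 0.0622, "ty": -0.0769, "tz": -0.004, "rx": -0.0, "ry": 0.0, "rz": -0.04}
{"tx": 0.0638, "ty": -0.0756, "tz": -0.004, "rx": -0.0, "ry": 0.0, "rz": -0.04}
{"tx": 0.0654, "ty": -0.0742, "tz": -0.004, "rx": -0.0, "ry": 0.0, "rz": -0.04}
-- [530. -60. 100.] [-180.     0.     3.3]
{"tx": 0.0441, "ty": -0.0929, "tz": 0.02, "rx": -0.0, "ry": 0.0, "rz": 0.0}
{"tx": 0.0441, "ty": -0.0928, "tz": 0.02, "rx": -0.0, "ry": 0.0, "rz": 0.0}
{"tx": 0.0441, "ty": -0.0929, "tz": 0.02, "rx": -0.0, "ry": 0.0, "rz": 0.0}
{"tx": 0.0442, "ty": -0.0928, "tz": 0.02, "rx": -0.0, "ry": 0.0, "rz": 0.0}
-- [607.4 130.5  60. ] [-180.     0.     3.3]
{"tx": -0.0, "ty": -0.0, "tz": 0.027, "rx": -0.0, "ry": 0.0, "rz": 0.0}
{"tx": -0.0, "ty": -0.0, "tz": 0.027, "rx": -0.0, "ry": 0.0, "rz": 0.0}
{"tx": -0.0, "ty": -0.0, "tz": 0.027, "rx": -0.0, "ry": 0.0, "rz": 0.0}
{"tx": -0.0, "ty": -0.0, "tz": 0.027, "rx": -0.0, "ry": 0.0, "rz": 0.0}
-- [607.4 130.5   6. ] [-180.     0.     3.3]
```

Request:
send_rows(
  motion=[
    {"tx": 0, "ty": 0, "tz": -0.0598, "rx": 0, "ry": 0, "rz": 0, "gripper": 0.6},
    {"tx": 0, "ty": 0, "tz": -0.0598, "rx": 0, "ry": 0, "rz": 0, "gripper": 0.6},
    {"tx": 0, "ty": 0, "tz": -0.0598, "rx": 0, "ry": 0, "rz": 0, "gripper": 0.6},
    {"tx": 0, "ty": 0, "tz": -0.0598, "rx": 0, "ry": 0, "rz": 0, "gripper": 0.6},
    {"tx": 0.0606, "ty": -0.0782, "tz": -0.004, "rx": 0, "ry": 0, "rz": -0.04, "gripper": 0.6},
    {"tx": 0.0622, "ty": -0.0769, "tz": -0.004, "rx": 0, "ry": 0, "rz": -0.04, "gripper": 0.6},
    {"tx": 0.0638, "ty": -0.0756, "tz": -0.004, "rx": 0, "ry": 0, "rz": -0.04, "gripper": 0.6},
    {"tx": 0.0654, "ty": -0.0742, "tz": -0.004, "rx": 0, "ry": 0, "rz": -0.04, "gripper": 0.6},
  ],
)

```text
time_s: 12.05
ee_pos: [530.7, -58.7, 99.7]
ee_rot: [180.0, 0.0, 3.3]
force: [0.9, 0.0, -0.6]
gripper_width: 35.8
gripper_force: 20.0
```

Request:
send_rows(
  motion=[
    {"tx": 0.0441, "ty": -0.0929, "tz": 0.02, "rx": 0, "ry": 0, "rz": 0, "gripper": 0.6},
    {"tx": 0.0441, "ty": -0.0928, "tz": 0.02, "rx": 0, "ry": 0, "rz": 0, "gripper": 0.6},
    {"tx": 0.0441, "ty": -0.0929, "tz": 0.02, "rx": 0, "ry": 0, "rz": 0, "gripper": 0.6},
    {"tx": 0.0442, "ty": -0.0928, "tz": 0.02, "rx": 0, "ry": 0, "rz": 0, "gripper": 0.6},
    {"tx": 0, "ty": 0, "tz": 0, "rx": 0, "ry": 0, "rz": 0, "gripper": 0.6},
    {"tx": 0, "ty": 0, "tz": 0.027, "rx": 0, "ry": 0, "rz": 0, "gripper": 0.6},
    {"tx": 0, "ty": 0, "tz": 0.027, "rx": 0, "ry": 0, "rz": 0, "gripper": 0.6},
    {"tx": 0, "ty": 0, "tz": 0.027, "rx": 0, "ry": 0, "rz": 0, "gripper": 0.6},
    {"tx": 0, "ty": 0, "tz": 0.018, "rx": 0, "ry": 0, "rz": 0, "gripper": 0.6},
    {"tx": 0, "ty": 0, "tz": 0, "rx": 0, "ry": 0, "rz": 0, "gripper": 0.6},
    {"tx": 0, "ty": 0, "tz": 0, "rx": 0, "ry": 0, "rz": 0, "gripper": 0.6},
  ],
)

```text
time_s: 13.42
ee_pos: [607.8, 130.5, 10.7]
ee_rot: [-180.0, -0.1, 3.3]
force: [0.5, 0.4, -0.8]
gripper_width: 36.0
gripper_force: 20.0
```

Request:
send_rows(
  motion=[
    {"tx": 0, "ty": 0, "tz": 0.006, "rx": 0, "ry": 0, "rz": 0, "gripper": 0.6},
    {"tx": 0, "ty": 0, "tz": 0.005, "rx": 0, "ry": 0, "rz": 0, "gripper": 0.6},
    {"tx": 0, "ty": 0, "tz": 0.003, "rx": 0, "ry": 0, "rz": 0, "gripper": 0.6},
    {"tx": 0, "ty": 0, "tz": 0, "rx": 0, "ry": 0, "rz": 0, "gripper": 0.6},
    {"tx": 0, "ty": 0, "tz": 0, "rx": 0, "ry": 0, "rz": 0, "gripper": 0.6},
  ],
)

```text
time_s: 14.05
ee_pos: [607.4, 130.5, 3.4]
ee_rot: [-180.0, -0.0, 3.3]
force: [-0.1, 0.2, -0.3]
gripper_width: 36.2
gripper_force: 20.0
```

Request:
send_rows(
  motion=[
    {"tx": 0, "ty": 0, "tz": 0.002, "rx": 0, "ry": 0, "rz": 0, "gripper": 0.6},
    {"tx": 0, "ty": 0, "tz": 0, "rx": 0, "ry": 0, "rz": 0, "gripper": 0.6},
    {"tx": 0, "ty": 0, "tz": 0, "rx": 0, "ry": 0, "rz": 0, "gripper": 0.6},
  ],
)

```text
time_s: 14.42
ee_pos: [607.5, 130.5, 2.4]
ee_rot: [-180.0, -0.0, 3.3]
force: [0.7, -0.5, -0.5]
gripper_width: 35.8
gripper_force: 20.0
```

Request:
send_rows(
  motion=[
    {"tx": 0, "ty": 0, "tz": 0.002, "rx": 0, "ry": 0, "rz": 0, "gripper": 0.6},
    {"tx": 0, "ty": 0, "tz": 0, "rx": 0, "ry": 0, "rz": 0, "gripper": 0.6},
    {"tx": 0, "ty": 0, "tz": 0, "rx": 0, "ry": 0, "rz": 0, "gripper": 0.6},
  ],
)

```text
time_s: 14.8
ee_pos: [607.5, 130.5, 2.4]
ee_rot: [-180.0, -0.0, 3.3]
force: [-1.0, 0.5, 4.0]
gripper_width: 35.9
gripper_force: 20.0
```

Contact at 4 N, so the block is on the deck. I'll release and rise.

Request:
send_rows(
  motion=[
    {"tx": 0, "ty": 0, "tz": 0, "rx": 0, "ry": 0, "rz": 0, "gripper": 0.1},
    {"tx": 0, "ty": 0, "tz": 0, "rx": 0, "ry": 0, "rz": 0, "gripper": -0.3},
    {"tx": 0, "ty": 0, "tz": 0, "rx": 0, "ry": 0, "rz": 0, "gripper": -0.3},
    {"tx": 0, "ty": 0, "tz": 0, "rx": 0, "ry": 0, "rz": 0, "gripper": -0.3},
    {"tx": 0, "ty": 0, "tz": -0.02, "rx": 0, "ry": 0, "rz": 0, "gripper": -0.3},
    {"tx": 0, "ty": 0, "tz": -0.06, "rx": 0, "ry": 0, "rz": 0, "gripper": -0.3},
    {"tx": 0, "ty": 0, "tz": -0.08, "rx": 0, "ry": 0, "rz": 0, "gripper": -0.3},
    {"tx": 0, "ty": 0, "tz": -0.08, "rx": 0, "ry": 0, "rz": 0, "gripper": -0.3},
  ],
)

```text
time_s: 15.8
ee_pos: [607.4, 130.5, 123.2]
ee_rot: [-180.0, -0.0, 3.3]
force: [0.5, -0.1, -0.5]
gripper_width: 59.4
gripper_force: 0.0
```

Run:
```python
from h import *
# scene check of block; approach plan for the lever
f=grab('scene','scene3.png');S=cal(f)
col=np.array([654.5,-147,182.]);d=dirv(0)
R0=Ro.from_matrix(np.c_[np.cross(-yv(0),-d),-yv(0),-d]); print('R0',R0.as_euler('xyz',degrees=True), np.cross(-yv(0),-d))
hs=cv2.cvtColor(f['frame'],cv2.COLOR_RGB2HSV)
u,v=proj(S,B+[0,0,36]);print(u,v)
b=f['frame'].astype(int);a=cv2.imread('pics/scene0.png')[:,:,::-1].astype(int)
m=((b[:,:,0]-b[:,:,2]>90)).astype(np.uint8);m[:int(v)-25]=0;m[int(v)+30:]=0;m[:,:int(u)-25]=0;m[:,int(u)+25:]=0
n,l,st,ce=cv2.connectedComponentsWithStats(m);print(st[1:],ce[1:])
# expected mask from model at B
p=np.array([proj(S,B+xc0*x+yc*y+[0,0,z]) for x in(-25,25) for y in(-18,18) for z in(0,36)]);print('exp bbox',p.min(0),p.max(0))
for v_ in range(int(v)-15,int(v)+20):print(v_,''.join('O' if m[v_,k] else '.' for k in range(int(u)-22,int(u)+22)))
```

```text
R0 [-166.24901292  -28.            3.3       ] [0.8814835  0.05082602 0.46947156]
290.99794080423663 200.91750579975175
[[265 175  21  28 251]
 [291 175  24  18 289]
 [282 194  15  18 174]
 [307 208   8   7  28]
 [291 218  11  10  58]] [[273.16733068 186.5059761 ]
 [303.03806228 182.11764706]
 [289.06321839 202.48275862]
 [310.78571429 211.21428571]
 [295.89655172 222.62068966]]
exp bbox [281.73492721 194.43017839] [299.84683137 214.38223284]
185 ..........OOOOO............OOOOOOOOOOOOOOOOO
186 ..........OOOOOO............OOOOOOOOOOOOOOO.
187 .........OOOOOOOOO...........OOOOOOOOOOOOOO.
188 .........OOOOOOOOO............OOOOOOOOOOOO..
189 .......OOOOOOOOOO...............OOOOOOOOO...
190 .....OOOOOOOOOO..................OOOOOOOO...
191 ...OOOOOOOOOOO.....................OOOOO....
192 ..OOOOOOOOOO........................OOO.....
193 OOOOOOOOOOO.................................
194 OOOOOOOOOO..........O.......................
195 OOOOOOOO...........OOO......................
196 OOOOOOO..........OOOOOOO....................
197 OOOOO...........OOOOOOOOO...................
198 OOOO........
[... 361 characters left out ...]
..............
206 ................OOOOOOOOOOOOO...............
207 .................OOOOOOOOOO.................
208 ..................OOOOOOOOO.................
209 ....................OOOOOO..................
210 ......................OOOO...............O.O
211 .......................O...............OOOOO
212 .......................................OOOOO
213 ........................................OOOO
214 ..........................................O.
215 ............................................
216 ............................................
217 ............................................
218 ...............................O............
219 .............................OOOOO..........
```

The block sits in the clamp where expected: its outline spans columns 282-296 and rows 194-211, and the model gives 282-300 and 194-214. Next I plan the lever approach and check which way the TCP offset points once the tool is tilted.

```bash
cat >> h.py <<'E'
COL=np.array([654.5,-147,182.])-2*xc; OFF=37.
def pose(l,up=0,back=0,slope=0):
    "reported TCP pose, grasp point on collar at lever angle l, lift up, back off"
    d=dirv(l); piv=COL-135*dirv(0)
    g=piv+(135+up+back)*d+slope*xc
    return g-(19+OFF)*d, Ro.from_matrix(np.c_[np.cross(-yv(l),-d),-yv(l),-d])
E
python3 - <<'E'
from h import *
p,R=pose(0,back=105);print(p)
s=env.state();r0=Ro.from_euler('xyz',s['ee_rot'],degrees=True)
mid=r0*Ro.from_rotvec((r0.inv()*R).as_rotvec()*.5)
rows([((560,20,170),mid,None),(p,R,None)])
E
```

```text
[ 631.09979531 -160.01602166  223.08544269]
{"tx": -0.0379, "ty": 0.072, "tz": -0.0276, "rx": 0.0744, "ry": 0.1511, "rz": -0.0183}
{"tx": -0.0362, "ty": 0.0705, "tz": -0.0333, "rx": 0.0744, "ry": 0.1511, "rz": -0.0183}
{"tx": -0.034, "ty": 0.0687, "tz": -0.0387, "rx": 0.0744, "ry": 0.1511, "rz": -0.0183}
-- [560.  20. 170.] [-173.3  -14.3    4.1]
{"tx": 0.0346, "ty": 0.0895, "tz": -0.0292, "rx": 0.0558, "ry": 0.1134, "rz": -0.0137}
{"tx": 0.0357, "ty": 0.089, "tz": -0.0298, "rx": 0.0558, "ry": 0.1134, "rz": -0.0137}
{"tx": 0.0369, "ty": 0.0883, "tz": -0.0302, "rx": 0.0558, "ry": 0.1134, "rz": -0.0137}
{"tx": 0.038, "ty": 0.0877, "tz": -0.0305, "rx": 0.0558, "ry": 0.1134, "rz": -0.0137}
-- [ 631.1 -160.   223.1] [-166.3  -28.     3.3]
```

Request:
send_rows(
  motion=[
    {"tx": -0.0379, "ty": 0.072, "tz": -0.0276, "rx": 0.0744, "ry": 0.1511, "rz": -0.0183, "gripper": -0.3},
    {"tx": -0.0362, "ty": 0.0705, "tz": -0.0333, "rx": 0.0744, "ry": 0.1511, "rz": -0.0183, "gripper": -0.3},
    {"tx": -0.034, "ty": 0.0687, "tz": -0.0387, "rx": 0.0744, "ry": 0.1511, "rz": -0.0183, "gripper": -0.3},
    {"tx": 0.014, "ty": 0.0895, "tz": -0.029, "rx": 0.0558, "ry": 0.1134, "rz": -0.0137, "gripper": -0.3},
    {"tx": 0.0147, "ty": 0.089, "tz": -0.03, "rx": 0.0558, "ry": 0.1134, "rz": -0.0137, "gripper": -0.3},
    {"tx": 0.0159, "ty": 0.0883, "tz": -0.03, "rx": 0.0558, "ry": 0.1134, "rz": -0.0137, "gripper": -0.3},
    {"tx": 0.017, "ty": 0.0877, "tz": -0.03, "rx": 0.0558, "ry": 0.1134, "rz": -0.0137, "gripper": -0.3},
    {"tx": 0, "ty": 0, "tz": 0, "rx": 0, "ry": 0, "rz": 0, "gripper": -0.3},
    {"tx": 0, "ty": 0, "tz": 0, "rx": 0, "ry": 0, "rz": 0, "gripper": -0.3},
  ],
)

```text
time_s: 16.98
ee_pos: [588.9, -163.0, 201.7]
ee_rot: [-166.3, -27.3, 3.3]
force: [0.5, 0.0, 1.1]
gripper_width: 59.3
gripper_force: 0.0
```

Run:
```python
from h import *
s=env.state();p=s['ee_pos'];R=Ro.from_euler('xyz',s['ee_rot'],degrees=True);print(p,s['ee_rot'])
w=s['gripper_width']/2
a=[];k=5
for n in('top','scene'):
    f=grab(n,n+'4.png');cm=cal(f);im=f['frame'][:,:,::-1]
    c=proj(cm,p);x0,y0=(c-[48,30]).astype(int) if n=='scene' else (c-[48,30]).astype(int)
    im=cv2.resize(im[y0:y0+60,x0:x0+96],(768,480),interpolation=cv2.INTER_CUBIC)[:300] if 0 else cv2.resize(im[y0:y0+60,x0:x0+96],(480,300),interpolation=cv2.INTER_CUBIC)
    for col,off in(((0,0,255),-37*R.apply([0,0,1])),((255,255,0),np.array([0,0,37.])),((0,255,0),np.zeros(3))):
        for o in(-w,w):
            q=(proj(cm,p+off+R.apply([0,o,0]))-[x0,y0]+.5)*k-.5
            if n=='x':continue
            cv2.circle(im,tuple(int(t) for t in q),3,col,1); print(n,col,q.round(0))
    a.append(im)
cv2.imwrite('pics/m4.png',np.vstack(a))
```

```text
[ 588.91198856 -163.02488428  201.70725562] [-166.33530392  -27.31546005    3.32385196]
top (0, 0, 255) [224. 181.]
top (0, 0, 255) [330. 168.]
top (255, 255, 0) [207. 148.]
top (255, 255, 0) [313. 135.]
top (0, 255, 0) [194. 161.]
top (0, 255, 0) [297. 148.]
scene (0, 0, 255) [244.  73.]
scene (0, 0, 255) [171. 145.]
scene (255, 255, 0) [273.  76.]
scene (255, 255, 0) [200. 148.]
scene (0, 255, 0) [278. 118.]
scene (0, 255, 0) [207. 190.]
```

View pics/m4.png

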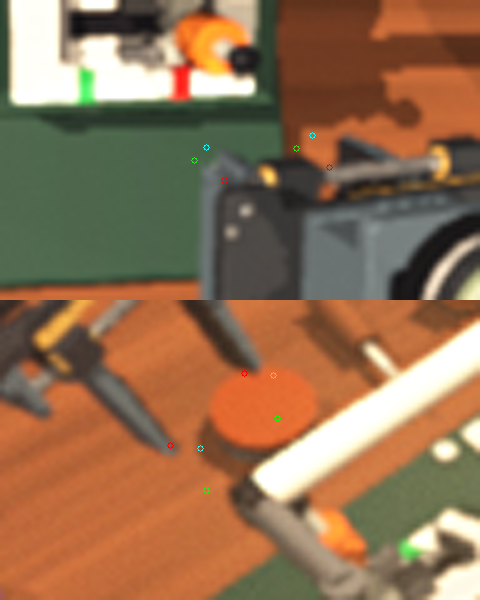

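The scene half shows the fingertips at (260,369) and (176,453), nearest the red marks, so the offset lies along the tool. The top half shows tips at about (222,155) and (350,140). I'll triangulate these.

Run:
```python
from h import *
s=env.state();p=s['ee_pos'];R=Ro.from_euler('xyz',s['ee_rot'],degrees=True)
T=load('top');S=load('scene')
ot=(proj(T,p)-[48,30]).astype(int);os_=(proj(S,p)-[48,30]).astype(int)
X=[]
for a,b in(((222,155),(260,69)),((350,140),(176,153))):
    q,e=tri(T,px(*a,*ot,5),S,px(*b,*os_,5));X.append(q);print('tool-frame',R.inv().apply(q-p).round(1),e)
m=(X[0]+X[1])/2;print('world off',(m-p).round(1))
# refine: edges of fingers - where a tip ring of finger (x+-16, y+-w.. +-w+13) would project
w=30
for off in(-30,-37,-44):
  for sg in(1,-1):
    for x in(-16,16):
      c=p+R.apply([x,sg*(w+4),off]); print(off,sg,x,((proj(T,c)-ot+.5)*5-.5).round(0),((proj(S,c)-os_+.5)*5-.5).round(0)+[0,300])
```

```text
tool-frame [ 15.1 -32.4 -40.8] 1.1561559680547053
tool-frame [ 16.4  36.8 -42.5] 4.075224055422538
world off [ -3.6 -12.3  42.7]
-30 1 -16 [327. 192.] [161. 453.]
-30 1 16 [330. 133.] [188. 465.]
-30 -1 -16 [208. 207.] [244. 371.]
-30 -1 16 [209. 147.] [272. 381.]
-37 1 -16 [334. 196.] [154. 444.]
-37 1 16 [336. 137.] [181. 456.]
-37 -1 -16 [214. 211.] [237. 362.]
-37 -1 16 [215. 151.] [265. 372.]
-44 1 -16 [340. 200.] [147. 436.]
-44 1 16 [343. 140.] [174. 447.]
-44 -1 -16 [219. 215.] [231. 354.]
-44 -1 16 [221. 155.] [259. 363.]
```

The seen points are the fingers' far corners (tool x = +16), and they fit an offset of about 40 mm along the tool axis. I use 39 mm.

```bash
sed -i 's/OFF=37\./OFF=39./' h.py
python3 - <<'E'
from h import *
A=pose(0,back=100);C=pose(0,back=2)
rows([(*A,2),(*C,6)])
E
```

```text
{"tx": 0.0472, "ty": 0.0008, "tz": 0.0072, "rx": 0.0005, "ry": 0.0113, "rz": -0.0007}
{"tx": 0.0472, "ty": 0.0008, "tz": 0.0074, "rx": 0.0005, "ry": 0.0113, "rz": -0.0007}
-- [ 634.2 -158.2  217.1] [-166.3  -28.     3.3]
{"tx": -0.0, "ty": -0.0, "tz": 0.0327, "rx": 0.0, "ry": 0.0, "rz": 0.0}
{"tx": -0.0, "ty": -0.0, "tz": 0.0326, "rx": 0.0, "ry": 0.0, "rz": 0.0}
{"tx": -0.0, "ty": -0.0, "tz": 0.0327, "rx": 0.0, "ry": 0.0, "rz": 0.0}
{"tx": -0.0, "ty": -0.0, "tz": 0.0327, "rx": 0.0, "ry": 0.0, "rz": 0.0}
{"tx": -0.0, "ty": -0.0, "tz": 0.0326, "rx": 0.0, "ry": 0.0, "rz": 0.0}
{"tx": -0.0, "ty": -0.0, "tz": 0.0327, "rx": 0.0, "ry": 0.0, "rz": 0.0}
-- [ 677.5 -132.4  133. ] [-166.3  -28.     3.3]
```

Request:
send_rows(
  motion=[
    {"tx": 0.0472, "ty": 0.001, "tz": 0.0072, "rx": 0, "ry": 0.0113, "rz": 0, "gripper": -0.3},
    {"tx": 0.0472, "ty": 0.001, "tz": 0.0072, "rx": 0, "ry": 0.0113, "rz": 0, "gripper": -0.3},
    {"tx": 0, "ty": 0, "tz": 0.03, "rx": 0, "ry": 0, "rz": 0, "gripper": -0.3},
    {"tx": 0, "ty": 0, "tz": 0.03, "rx": 0, "ry": 0, "rz": 0, "gripper": -0.3},
    {"tx": 0, "ty": 0, "tz": 0.03, "rx": 0, "ry": 0, "rz": 0, "gripper": -0.3},
    {"tx": 0, "ty": 0, "tz": 0.03, "rx": 0, "ry": 0, "rz": 0, "gripper": -0.3},
    {"tx": 0, "ty": 0, "tz": 0, "rx": 0, "ry": 0, "rz": 0, "gripper": -0.3},
    {"tx": 0, "ty": 0, "tz": 0, "rx": 0, "ry": 0, "rz": 0, "gripper": -0.3},
  ],
)

```text
time_s: 18.08
ee_pos: [661.0, -144.4, 165.7]
ee_rot: [-166.3, -28.0, 3.2]
force: [-0.4, 1.4, 0.1]
gripper_width: 59.2
gripper_force: 0.0
```

Run:
```python
from h import *
s=env.state();p=s['ee_pos'];R=Ro.from_euler('xyz',s['ee_rot'],degrees=True);C,Q=pose(0,back=2)
print(p,s['force'],R.inv().apply(C-p)/500,(R.inv()*Q).as_rotvec(degrees=True)/30)
```

```text
[ 661.04800012 -144.36176028  165.70902005] [-0.3935253   1.3889612   0.14123939] [-0.00059478 -0.00407769  0.07687544] [ 0.00328302 -0.00175515 -0.0039684 ]
```

Request:
send_rows(
  motion=[
    {"tx": 0, "ty": -0.004, "tz": 0.027, "rx": 0, "ry": 0, "rz": 0, "gripper": -0.3},
    {"tx": 0, "ty": 0, "tz": 0.026, "rx": 0, "ry": 0, "rz": 0, "gripper": -0.3},
    {"tx": 0, "ty": 0, "tz": 0.022, "rx": 0, "ry": 0, "rz": 0, "gripper": -0.3},
    {"tx": 0, "ty": 0, "tz": 0, "rx": 0, "ry": 0, "rz": 0, "gripper": -0.3},
    {"tx": 0, "ty": 0, "tz": 0, "rx": 0, "ry": 0, "rz": 0, "gripper": -0.3},
  ],
  grip_force=30,
)

```text
time_s: 18.7
ee_pos: [677.3, -132.5, 133.8]
ee_rot: [-166.3, -28.0, 3.2]
force: [0.1, -0.2, -0.6]
gripper_width: 59.3
gripper_force: 0.0
```

Request:
send_rows(
  motion=[
    {"tx": 0, "ty": 0, "tz": 0, "rx": 0, "ry": 0, "rz": 0, "gripper": 0.8},
    {"tx": 0, "ty": 0, "tz": 0, "rx": 0, "ry": 0, "rz": 0, "gripper": 0.8},
    {"tx": 0, "ty": 0, "tz": 0, "rx": 0, "ry": 0, "rz": 0, "gripper": 0.8},
    {"tx": 0, "ty": 0, "tz": 0, "rx": 0, "ry": 0, "rz": 0, "gripper": 0.8},
    {"tx": 0, "ty": 0, "tz": 0, "rx": 0, "ry": 0, "rz": 0, "gripper": 0.8},
  ],
)

```text
time_s: 19.32
ee_pos: [677.4, -133.2, 134.2]
ee_rot: [-166.4, -28.1, 3.2]
force: [-2.1, -3.9, 2.6]
gripper_width: 31.1
gripper_force: 30.0
```

Gripped at 31 mm with small forces. Now I lift the collar by 15 mm.

Request:
send_rows(
  motion=[
    {"tx": 0, "ty": 0, "tz": -0.008, "rx": 0, "ry": 0, "rz": 0, "gripper": 0.8},
    {"tx": 0, "ty": 0, "tz": -0.008, "rx": 0, "ry": 0, "rz": 0, "gripper": 0.8},
    {"tx": 0, "ty": 0, "tz": -0.007, "rx": 0, "ry": 0, "rz": 0, "gripper": 0.8},
    {"tx": 0, "ty": 0, "tz": -0.005, "rx": 0, "ry": 0, "rz": 0, "gripper": 0.8},
    {"tx": 0, "ty": 0, "tz": 0, "rx": 0, "ry": 0, "rz": 0, "gripper": 0.8},
    {"tx": 0, "ty": 0, "tz": 0, "rx": 0, "ry": 0, "rz": 0, "gripper": 0.8},
  ],
)

```text
time_s: 20.08
ee_pos: [671.6, -136.3, 145.2]
ee_rot: [-166.3, -28.0, 3.1]
force: [6.7, -0.6, -5.8]
gripper_width: 31.2
gripper_force: 30.0
```

Run:
```python
from h import *
s=env.state();p=s['ee_pos'];R=Ro.from_euler('xyz',s['ee_rot'],degrees=True)
print(p,s['ee_rot'],'tool F',R.inv().apply(s['force']),s['torque'],s['gripper_width'])
C,Q=pose(0,back=2);print('lift',-R.inv().apply(p-C))
a,b=grab('scene','scene5.png')['frame'],cv2.imread('pics/scene0.png')
# pivot arc moves from here: reported TCP radius
r=135+2+14-19-39
piv=p-r*dirv(0)
N=10;L=[.5*(i+1)/N for i in range(N)]
rows([(piv+r*dirv(l),pose(l)[1],1) for l in L])
```

```text
[ 671.60485323 -136.31937304  145.16329681] [-166.29211827  -28.02093073    3.12277178] tool F [3.2004144  2.85891557 7.81005814] [-0.9463491  -0.15190731 -0.49412038] 31.161352840213606
lift [-0.34161645 -0.33470935 14.0382423 ]
{"tx": 0.0, "ty": -0.0093, "tz": 0.0002, "rx": -0.0914, "ry": -0.0017, "rz": -0.005}
-- [ 670.9 -131.8  146. ] [-169.1  -28.     3.3]
{"tx": 0.0, "ty": -0.0093, "tz": 0.0002, "rx": -0.0955, "ry": 0.0, "rz": -0.0}
-- [ 670.2 -127.2  146.7] [-172.   -28.     3.3]
{"tx": 0.0, "ty": -0.0093, "tz": 0.0002, "rx": -0.0955, "ry": 0.0, "rz": -0.0}
-- [ 669.7 -122.6  147.2] [-174.8  -28.     3.3]
{"tx": 0.0, "ty": -0.0093, "tz": 0.0003, "rx": -0.0955, "ry": 0.0, "rz": -0.0}
-- [ 669.3 -118.   147.4] [-177.7  -28.     3.3]
{"tx": 0.0, "ty": -0.0093, "tz": 0.0002, "rx": -0.0955, "ry": 0.0, "rz": -0.0}
-- [ 669.  -113.4  147.5] [179.4 -28.    3.3]
{"tx": 0.0, "ty": -0.0093, "tz": 0.0002, "rx": -0.0955, "ry": 0.0, "rz": -0.0}
-- [ 668.8 -108.7  147.4] [176.6 -28.    3.3]
{"tx": 0.0, "ty": -0.0093, "tz": 0.0003, "rx": -0.0954, "ry": 0.0, "rz": -0.0}
-- [ 668.8 -104.1  147. ] [173.7 -28.    3.3]
{"tx": 0.0, "ty": -0.0092, "tz": 0.0002, "rx": -0.0955, "ry": 0.0, "rz": 0.0}
-- [668.8 -99.5 146.5] [170.8 -28.    3.3]
{"tx": 0.0, "ty": -0.0093, "tz": 0.0002, "rx": -0.0955, "ry": 0.0, "rz": 0.0}
-- [668.9 -94.9 145.7] [168.  -28.    3.3]
{"tx": 0.0, "ty": -0.0093, "tz": 0.0003, "rx": -0.0955, "ry": 0.0, "rz": 0.0}
-- [669.2 -90.4 144.7] [165.1 -28.    3.3]
```

The collar is up: 7.8 N along the lever agrees with the spring. Now I swing part way and check.

Request:
send_rows(
  motion=[
    {"tx": 0, "ty": -0.0093, "tz": 0.0002, "rx": -0.0955, "ry": 0, "rz": 0, "gripper": 0.8},
    {"tx": 0, "ty": -0.0093, "tz": 0.0002, "rx": -0.0955, "ry": 0, "rz": 0, "gripper": 0.8},
    {"tx": 0, "ty": -0.0093, "tz": 0.0002, "rx": -0.0955, "ry": 0, "rz": 0, "gripper": 0.8},
    {"tx": 0, "ty": 0, "tz": 0, "rx": 0, "ry": 0, "rz": 0, "gripper": 0.8},
  ],
)

```text
time_s: 20.62
ee_pos: [669.3, -121.0, 147.6]
ee_rot: [-174.9, -28.0, 3.2]
force: [5.6, -1.1, -4.6]
gripper_width: 31.2
gripper_force: 30.0
```

Request:
send_rows(
  motion=[
    {"tx": 0, "ty": -0.0093, "tz": 0.0002, "rx": -0.0955, "ry": 0, "rz": 0, "gripper": 0.8},
    {"tx": 0, "ty": -0.0093, "tz": 0.0002, "rx": -0.0955, "ry": 0, "rz": 0, "gripper": 0.8},
    {"tx": 0, "ty": -0.0093, "tz": 0.0002, "rx": -0.0955, "ry": 0, "rz": 0, "gripper": 0.8},
    {"tx": 0, "ty": -0.0093, "tz": 0.0002, "rx": -0.0955, "ry": 0, "rz": 0, "gripper": 0.8},
    {"tx": 0, "ty": -0.0093, "tz": 0.0002, "rx": -0.0955, "ry": 0, "rz": 0, "gripper": 0.8},
    {"tx": 0, "ty": 0, "tz": 0, "rx": 0, "ry": 0, "rz": 0, "gripper": 0.8},
  ],
)

```text
time_s: 21.38
ee_pos: [668.3, -96.8, 146.3]
ee_rot: [170.9, -28.0, 3.2]
force: [7.3, 2.3, -5.2]
gripper_width: 31.1
gripper_force: 30.0
```

Request:
send_rows(
  motion=[
    {"tx": 0, "ty": -0.0093, "tz": 0.0002, "rx": -0.0955, "ry": 0, "rz": 0, "gripper": 0.8},
    {"tx": 0, "ty": -0.007, "tz": 0.0002, "rx": -0.072, "ry": 0, "rz": 0, "gripper": 0.8},
    {"tx": 0, "ty": 0, "tz": 0, "rx": 0, "ry": 0, "rz": 0, "gripper": 0.8},
    {"tx": 0, "ty": 0, "tz": 0, "rx": 0, "ry": 0, "rz": 0, "gripper": 0.8},
  ],
)

```text
time_s: 21.88
ee_pos: [668.7, -89.6, 144.7]
ee_rot: [166.0, -28.0, 3.1]
force: [6.2, 2.9, -5.6]
gripper_width: 31.5
gripper_force: 30.0
```

Run:
```python
from h import *
s=env.state();R=Ro.from_euler('xyz',s['ee_rot'],degrees=True);print(s['ee_pos'],R.inv().apply(s['force']),s['torque'])
```

```text
[668.70467104 -89.62883425 144.69789836] [ 2.95840562 -4.36231409  7.06963224] [ 0.91413282 -0.05762347  0.47573818]
```

Request:
send_rows(
  motion=[
    {"tx": 0, "ty": -0.004, "tz": 0.0001, "rx": -0.04, "ry": 0, "rz": 0, "gripper": 0.8},
    {"tx": 0, "ty": 0, "tz": 0, "rx": 0, "ry": 0, "rz": 0, "gripper": 0.8},
    {"tx": 0, "ty": 0, "tz": 0, "rx": 0, "ry": 0, "rz": 0, "gripper": 0.8},
  ],
)

```text
time_s: 22.25
ee_pos: [668.8, -88.1, 144.3]
ee_rot: [164.7, -28.0, 3.1]
force: [6.3, 0.8, -5.2]
gripper_width: 31.1
gripper_force: 30.1
```

Run:
```python
from h import *
s=env.state();R=Ro.from_euler('xyz',s['ee_rot'],degrees=True);print(s['ee_pos'],R.inv().apply(s['force']),s['torque'])
```

```text
[668.83569772 -88.11510754 144.31068156] [ 3.10261312 -2.4229585   7.19232539] [ 0.86241755 -0.06604486  0.50059429]
```

Request:
send_rows(
  motion=[
    {"tx": 0, "ty": -0.006, "tz": 0, "rx": -0.02, "ry": 0, "rz": 0, "gripper": 0.8},
    {"tx": 0, "ty": 0, "tz": 0, "rx": 0, "ry": 0, "rz": 0, "gripper": 0.8},
    {"tx": 0, "ty": 0, "tz": 0, "rx": 0, "ry": 0, "rz": 0, "gripper": 0.8},
  ],
)

```text
time_s: 22.62
ee_pos: [668.7, -87.7, 144.3]
ee_rot: [163.9, -27.9, 3.1]
force: [6.1, -7.6, -2.9]
gripper_width: 31.5
gripper_force: 30.2
```

Run:
```python
from h import *
s=env.state();R=Ro.from_euler('xyz',s['ee_rot'],degrees=True);print(s['ee_pos'],R.inv().apply(s['force']),s['torque'])
f=grab('top','top6.png');g=grab('scene','scene6.png')
S=load('scene');im=g['frame'].astype(int)
# jaw edge check in scene: expected jaw top corners at travel 32 / 0
for t in(0,32):print(t,[proj(S,B+xc0*(41-t)+yc*y+[0,0,24]).round(1).tolist() for y in(-37,37)])
u,v=proj(S,B);u,v=int(u),int(v)
hs=cv2.cvtColor(g['frame'],cv2.COLOR_RGB2HSV)
print(u-25,v-25)
for y in range(v-25,v+28):print(y,''.join('O' if hs[y,x][1]>140 and hs[y,x][2]>90 else('#' if hs[y,x][2]<130 else '.') for x in range(u-28,u+36)))
```

```text
[668.6744019  -87.68369993 144.29866566] [3.65567818 6.10396075 7.2417078 ] [-0.32300429 -0.1097137  -0.08471482]
0 [[291.8, 215.5], [306.7, 204.4]]
32 [[285.1, 210.1], [300.0, 199.4]]
265 182
182 ######....####..OOOOOOOOOOOOOOOOOOOOOOOOOOOOOOOOOOOOOOOOOOOOOOOO
183 ####.......####.OOOOOOOOOOOOOOOOOOOOOOOOOOOOOOOOOOOOOOOOOOOOOOOO
184 ###.........###OOOOOOOOOOOOOOOOOOOOOOOOOOOOOOOOOOOOOOOOOOOOOOOOO
185 ##..........###OOOOOOOOOOOOOO....OOOOOOOOOOOOOOOOOOOOOOOOOOOOOOO
186 .............##OOOOOOOOOOOO.......OOOOOOOOOOOOOOOOOOOOOOOOOOOOOO
187 .............#OOOOOOOOOOOO.........OOOOOOOOOOOOOOOOOOOOOOOOOOOOO
188 .............OOOOOOOOOOO............OOOOOOOOOOOOOOOOOOOOOOOOOOOO
189 .............OOOOOOOOOO...............OOOOOOOOOOOOOOOOOOOOOOOOOO
190 ...........OOOOOOOOOO..................OOOOOOOOOOOOOOOOOOOOOOOOO
191 ..........OOOOOOOOOO.....................OOOOOOOOOOOOOOOOOOOOOOO
192 ........OOOOOOOOOO........................OOOOOOOOOOOOOOOOOOOOOO
193 .......OOOOOOOOOO.....OOOO..................OOOOOOOOOOOOOOOOOOOO
194 .....OOOOOOOOOOO.....OOOOOO.................##OOOOOOOOOOOOOOOOOO
195 ....OO
[... 2049 characters left out ...]
..........
225 ##############..................................................
226 .##############................................................#
227 ...#############.............................................###
228 .....############..........................................#####
229 ........##########........................................######
230 ..........#########......................................######O
231 .............#######....................................#######O
232 .............#########.................................######OOO
233 .............##########..............................#######OOOO
234 ............########..##.............................######OOOOO
```

The lateral force changed sign to 6 N and the block has moved to the fence, so the lever is home. I ease the side load, lower the collar and let go.

Request:
send_rows(
  motion=[
    {"tx": 0, "ty": 0.002, "tz": 0.008, "rx": 0, "ry": 0, "rz": 0, "gripper": 0.8},
    {"tx": 0, "ty": 0, "tz": 0.008, "rx": 0, "ry": 0, "rz": 0, "gripper": 0.8},
    {"tx": 0, "ty": 0, "tz": 0.008, "rx": 0, "ry": 0, "rz": 0, "gripper": 0.8},
    {"tx": 0, "ty": 0, "tz": 0.003, "rx": 0, "ry": 0, "rz": 0, "gripper": 0.8},
    {"tx": 0, "ty": 0, "tz": 0, "rx": 0, "ry": 0, "rz": 0, "gripper": 0.8},
    {"tx": 0, "ty": 0, "tz": 0, "rx": 0, "ry": 0, "rz": 0, "gripper": 0.8},
  ],
)

```text
time_s: 23.48
ee_pos: [674.8, -91.0, 133.4]
ee_rot: [164.0, -28.0, 3.1]
force: [1.0, -4.3, 1.8]
gripper_width: 31.5
gripper_force: 30.1
```

Run:
```python
from h import *
s=env.state();R=Ro.from_euler('xyz',s['ee_rot'],degrees=True);print(s['ee_pos'],R.inv().apply(s['force']),s['torque'])
```

```text
[674.80128124 -91.02911441 133.42583774] [1.5521558  4.47180557 0.01015535] [ 0.03801521  0.23724372 -0.07363927]
```

The axial force is now zero, so the collar is down. I open the fingers and back off along the axis.

Request:
send_rows(
  motion=[
    {"tx": 0, "ty": 0, "tz": 0, "rx": 0, "ry": 0, "rz": 0, "gripper": -0.3},
    {"tx": 0, "ty": 0, "tz": 0, "rx": 0, "ry": 0, "rz": 0, "gripper": -0.3},
    {"tx": 0, "ty": 0, "tz": 0, "rx": 0, "ry": 0, "rz": 0, "gripper": -0.3},
    {"tx": 0, "ty": 0, "tz": 0, "rx": 0, "ry": 0, "rz": 0, "gripper": -0.3},
    {"tx": 0, "ty": 0, "tz": -0.04, "rx": 0, "ry": 0, "rz": 0, "gripper": -0.3},
    {"tx": 0, "ty": 0, "tz": -0.06, "rx": 0, "ry": 0, "rz": 0, "gripper": -0.3},
    {"tx": 0, "ty": 0, "tz": -0.07, "rx": 0, "ry": 0, "rz": 0, "gripper": -0.3},
    {"tx": 0, "ty": 0, "tz": -0.07, "rx": 0, "ry": 0, "rz": 0, "gripper": -0.3},
    {"tx": -0.08, "ty": 0, "tz": -0.05, "rx": 0, "ry": 0, "rz": 0, "gripper": -0.3},
    {"tx": -0.1, "ty": 0, "tz": -0.03, "rx": 0, "ry": 0, "rz": 0, "gripper": -0.3},
    {"tx": -0.1, "ty": 0, "tz": 0, "rx": 0, "ry": 0, "rz": 0, "gripper": -0.3},
    {"tx": -0.1, "ty": 0, "tz": 0, "rx": 0, "ry": 0, "rz": 0, "gripper": -0.3},
  ],
)

```text
time_s: 24.98
ee_pos: [431.5, -59.7, 180.6]
ee_rot: [164.0, -28.2, 3.2]
force: [0.2, 1.1, 0.0]
gripper_width: 59.3
gripper_force: 0.0
```

Run:
```python
from h import *
S=load('scene');T=load('top');piv=np.array([654.5,-147,182.])-135*dirv(0)
f=grab('top','top7.png');g=grab('scene','scene7.png')
for n,cm,fr in(('top',T,f),('scene',S,g)):
    im=fr['frame'].astype(int);m=((im[:,:,0]>180)&(im[:,:,1]>70)&(im[:,:,1]<190)&(im[:,:,2]<90)).astype(np.uint8)
    for up in(0,16):
        print(n,up,'exp collar',proj(cm,piv+(135+up)*dirv(.5)).round(1),'ball',proj(cm,piv+(135+39)*dirv(.5)).round(1))
    u,v=proj(cm,piv+135*dirv(.5)).astype(int)
    im2=fr['frame'];h=cv2.cvtColor(im2,cv2.COLOR_RGB2HSV)
    print(u-18,'..')
    for y in range(v-14,v+15):print(y,''.join('O' if h[y,x][1]>150 and h[y,x][2]>150 and h[y,x][0]<25 else('#' if h[y,x][2]<80 else '.') for x in range(u-18,u+19)))
# heel in clamp, scene mask vs model at x=-16
p=np.array([proj(S,B+xc0*(x-16)+yc*y+[0,0,z]) for x in(-25,25) for y in(-18,18) for z in(0,36)]);print('exp heel bbox',p.min(0),p.max(0))
```

```text
top 0 exp collar [286.8 153.9] ball [284.8 157.6]
top 16 exp collar [286.  155.4] ball [284.8 157.6]
268 ..
139 .....................................
140 .....................................
141 .....................................
142 #.#..................................
143 ###..................................
144 ###.......................######.....
145 ###..................................
146 ###..................................
147 .##......................##......####
148 ..#.............#........############
149 ..#..............OOO.....############
150 ...............OOOOOOOO..############
151 ..............OO.....OOO.#########...
152 ..............OO......OO.#######.....
153 ..............OOOOOO...OO.######.....
154 ..............OOOOOOO..OO.#####......
155 ..............OOO...OO.OO.#..........
156 ..............OO####OOOOO............
157 ................####OOOO.............
158 ...............#####OOOO.............
159 ................####OO...............
160 .................#..O................
161 .....................................
162 ......................
[... 925 characters left out ...]

216 ...OOOOOOOOOOOOOOOOOOOOO.............
217 ..OOOOOOOOOOOOOOOOOOOOOO.............
218 OOOOOOOOOO..OOOOOOOOOOOO.............
219 OOOOOOOOO....OOOOOOOOOOO.............
220 OOOOOOO......OOOOOOOOOOO.............
221 OOOOOO.......OOOOOOOOOOO.............
222 OOOOO........OOOOOOOOOOO.............
223 OOO..........OOOOOOOOOOO.............
224 OO............OOOOOOOOOO.............
225 O.............OOOOOOOO...............
226 ...............OOOOO.................
227 .....................................
228 .....................................
229 .....................................
230 .....................................
exp heel bbox [278.58598298 191.96994482] [296.48897101 211.75941298]
```

In the final frames the collar sits at the left-hand position and is down: its centre is near row 220, where 217 is expected for down and 212 for lifted. The arm is clear, so I hand in.

```bash
python3 -c "
from h import *
print(env.job_done())"
```

```text
the job is handed in; nothing more can be done
None
```

I placed the 50 mm heel in the clamp, closed the lever to the left with its collar down, backed the arm clear and handed the job in at about 25 s; no verdict came back, and I didn't re-measure the other heels and bystanders.

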